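# Clear the cured knight off the curing tray, then tip in the next batch

### The job

Load the tray on the curing pad with the next batch. First take the cured chess knight out of the tray and stand it upright on the bare counter; then pick up the steel pan by its handle, tip all three pawns out of it into the tray, and stand the empty pan upright on the counter. Leave the pad's switch off, and do not disturb the glass beaker, the file or the bottle.

Things in the scene. Friction and masses are not known exactly. Their poses are not given: they have to be found in the camera images.
- tray: Pale hard-silicone open tray, rectangular, 170 (its x) x 140 (its y) x 30 mm high, walls and floor 5 mm thick. It is keyed onto the curing pad and cannot move. Origin: centre of its underside, which is 26 mm above the counter, so its floor is 31 mm and its rim 56 mm above the counter; z up.
- pad: Flat black and grey UV curing pad fixed on the counter, 230 (x) x 180 (y) x 26 mm high. Origin: centre of its underside on the counter. The tray's centre is 20 mm towards the pad's -x from the pad's centre and has the same yaw; the toggle switch is 90 mm towards the pad's +x, beyond the tray, and reaches 60 mm above the counter.
- switch (a joint): Small steel toggle on the pad (lever 22 mm long): 0 rad is off, as it starts; 0.95 rad is on. It stays where it is left.
- knight: Black cured resin chess knight, about 60 g, standing in the tray at the start. Round foot 36 mm in diameter, 74 mm tall. Origin: centre of the foot's underside; z up, x where the muzzle points. Neck and head form a slab 20 mm thick along its y with flat sides, about 26 mm deep along x, from 16 to 62 mm above the underside: grasp it there across its y.
- pan: Small open steel pan, 0.2 kg: round, flaring from 60 mm outer diameter at the foot to 88 mm at the rim, 60 mm tall, wall 3 mm, floor 4 mm. Origin: centre of its underside; z up. Handle: level round bar 14 mm thick along the pan's -x, to 125 mm from its axis; starts roughly towards the robot. Pawns slide in it with friction about 0.6: tip it some 120 degrees from upright to empty it.
- pan_grip (a point): Point on the centre line of the pan's handle where it is best grasped: 88 mm along the pan's -x from its axis, 45 mm above its underside. The pan starts on the counter left or right of the pad; the beaker is then on the other side.
- pan_rim (a point): Centre of the pan's mouth, 60 mm above the centre of its underside, on its axis.
- pawn0: Grey resin chess pawn (one of three alike), 12 g, 28 mm tall, foot 20 mm in diameter, ball head 15 mm in diameter. Origin: centre of the foot's underside; z through the head. Starts in the pan.
- pawn1: Grey resin chess pawn (one of three alike), 12 g, 28 mm tall, foot 20 mm in diameter, ball head 15 mm in diameter. Origin: centre of the foot's underside; z through the head. Starts in the pan.
- pawn2: Grey resin chess pawn (one of three alike), 12 g, 28 mm tall, foot 20 mm in diameter, ball head 15 mm in diameter. Origin: centre of the foot's underside; z through the head. Starts in the pan.
- beaker: Empty clear glass beaker, 62 mm in diameter at the rim, 85 mm tall, standing on the counter on the side of the pad where the pan is not. Leave it alone. Origin: centre of its underside.
- file: Small aluminium file with a round handle, 165 mm long along its x, 14 mm wide and thick, lying on the counter beyond the pad. Leave it alone. Origin: on its underside, near the middle.
- bottle: Closed amber bottle, 60 mm in diameter, 130 mm tall, standing on the counter at the far left. Leave it alone. Origin: centre of its underside.
Mind the look-alikes: they are no part of the job. Of the things that look like the knight, the smaller one is meant. What is shaped like the pan but red is not meant.

How it is judged:
By the outcome, as a careful person would: the job done as asked, in the order asked, and still so for the second after the job is handed in, with the robot touching nothing.
It also fails if it takes over 72 s, if anything falls off the work surface, if the arm or the gripper's body presses on something with over 40 N, if the wrist force passes 120 N, or if a joint passes its speed limit or range.

### The arm

A 6-joint arm with a two-finger parallel gripper is mounted at the origin on the work surface. World frame = base frame: x ahead of the robot, y to its left, z up, the work surface at z = 0. Lengths are in m, angles in rad, forces in N, time in s.
With the tool pointing down it reaches from about 0.275 to 0.85 m from the base axis. Payload 5.2 kg.
Tool frame: the origin (TCP) lies at the very end of the fingers, on their centre line; the grasp point (between the pads) lies 19 mm behind it; z points along the fingers, y is the direction in which the jaws open and shut (so a half turn about z gives the same grasp; the last joint's range is limited). The gripper opens to 85 mm and grips with 20 to 120 N. Pads are 22 mm wide; open, the fingers measure 114 mm over their backs; the gripper's body (76 mm by 85 mm) begins 54 mm behind the grasp point. The pads swing forward as they close: fully open they stand 13 mm farther back than shut.
Start: joints at [-1.429, 0.259, 1.535, -0, 1.348, -0.203], TCP at [0.186, -0.518, 0.231] pointing down, gripper open.
Joint ranges: [-3.14, 3.14], [-0.91, 2.08], [0.19, 2.58], [-1.22, 4.36], [0.22, 2.71], [-3.12, 3.12]. Speed limits (rad/s): [2.57, 2.57, 3.14, 3.14, 3.14, 3.14].

### API

Orientations are given as a unit quaternion [w, x, y, z].
In Python, from bench import r, vision gives the robot as it stands.
- The arm moves only by the tool servo_tool, never from a script. Its argument "motion" is a list of rows, each a list of 3 entries, a list of its own where there are three numbers: the shift along the world's x, y, z in mm, then the turn about the world's z in degrees, then the finger opening in mm, from 0 to 85.4. In form: [[[tx, ty, tz], twist, grip], ...]. A call has 1 to 20 rows; each row is the pose to reach, as a shift and turn from the pose commanded when the call began; what a row does not reach only later rows make up. A row lasts 1/12 s, in which the tool goes at most 41.7 mm and 7.16 degrees, less where a joint would pass 70% of its speed; a pose out of reach is approached as far as the arm can. A call with a gripper value outside its range is refused whole. The fingers move at their own pace and stop on an object; the grip force is fixed at half the most. Time passes only in rows, so rows that repeat a pose let the fingers close. It gives the time, the measured TCP pose, the force and the opening at its end, in the units of the state.
- r.get_obs(): the state, without advancing time (a new reading comes with each control period).
- vision.capture(name): name is "scene" or "top" or "wrist"; returns the picture (420x560x3 uint8, blue, green, red); there is no depth.
- vision.get_calibration(name): a dict with "fx", "fy", "cx", "cy" (pixels), "k1" (the pictures are not rectified: a ray, as slopes to the right and down, at radius r is drawn at 1 + k1 r^2 times it, then the intrinsics apply), "T" (4x4, takes a point from camera to world coordinates). Camera axes: x right, y down, z forward; pixel columns grow to the right and rows downward; lengths in m; the calibration is good to about 2 mm. A picture is of the moment at which its call begins: read the wrist's pose just before it. get_calibration takes no time and is no camera call; for the wrist camera it gives the pose at the moment of the call.
- r.hand_in(): hands the job in, once; it reports no verdict.
The state is a dict: "time_s": time; "qpos": joint angles; "qd": joint speeds; "joint_torque": joint torques, N m; "position": TCP position; "orientation": TCP orientation; "contact_force": force on the tool from outside, world axes, zero at the start; "moment": the same for the moment, N m; "opening": finger opening in m.
Only numpy, scipy, OpenCV 4.12 (cv2) and the standard library are available. Lean on these libraries where they do the work, as an engineer would, in place of code of your own. Each camera call takes 0.05 s, during which the arm holds its last target. There are 200 camera calls.

## Working session

There is one attempt and no reset: what is moved stays moved. The work goes in short steps, Python scripts to look and compute and a tool call to move; the robot and the scene stay as the last step left them, time stands still between calls to the robot, and variables do not carry over. Pictures are saved under pics/ and viewed, about 8 in all and at most 12, crops included, and the job is handed in when it is done.

Besides the shell and the picture viewer there is one more tool, called after ">>>" in YAML: its name, and indented under it one key for each argument. servo_tool: Moves the arm, as the interface text tells. Its arguments: {"type":"object","properties":{"motion":{"type":"array"}},"required":["motion"]}

```bash
ls; mkdir -p pics; python3 - <<'E'
from bench import r, vision
import cv2,numpy as np
print(r.get_obs())
for n in("scene","top"):
    c=vision.get_calibration(n);print(n,c)
    cv2.imwrite(f"pics/{n}0.png",vision.capture(n))
print([x for x in dir(r) if x[0]!='_'])
E
```

```text
pics
{'time_s': 0.0, 'qpos': array([-1.42879942e+00,  2.59342718e-01,  1.53612937e+00,  2.27321776e-05,
        1.34801136e+00, -2.02801708e-01]), 'qd': array([ 0.00044227,  0.00034702, -0.00110585,  0.0018475 ,  0.00159893,
        0.00031202]), 'joint_torque': array([-1.77698257e-03, -4.46031260e+01, -2.90585124e+01, -5.33735092e-04,
        1.16850217e-02, -1.14498960e-05]), 'position': array([ 0.18585288, -0.51706036,  0.23045629]), 'orientation': array([-9.44622637e-04,  9.85176002e-01,  1.71544022e-01,  3.98155765e-05]), 'contact_force': array([ 0.09043384,  0.32756322, -0.65970396]), 'moment': array([ 0.00371056, -0.04474628,  0.04641082]), 'opening': 0.0855080621723796}
scene {'fx': 451.96627660621544, 'fy': 451.96627660621544, 'cx': 289.34159792547536, 'cy': 211.19772915277122, 'k1': -0.10036182151583847, 'T': array([[ 0.26950343,  0.73048797, -0.62749919,  1.22983474],
       [ 0.96288054, -0.19416924,  0.18750832, -0.16488419],
       [ 0.01513153, -0.65474089, -0.75570193,  0.85220201],
       [ 0.        ,  0.        ,  0.        ,  1.        ]])}
top {'fx': 533.9300727318366, 'fy': 533.9300727318366, 'cx': 278.6345639567237, 'cy': 211.86605502643906, 'k1': -0.21427962489609934, 'T': array([[-1.09856171e-02, -9.88758008e-01,  1.49120482e-01,
         4.07614360e-01],
       [-9.99939352e-01,  1.09790747e-02, -8.67102669e-04,
         2.41687325e-02],
       [-7.79850205e-04, -1.49120964e-01, -9.88818654e-01,
         1.26523268e+00],
       [ 0.00000000e+00,  0.00000000e+00,  0.00000000e+00,
         1.00000000e+00]])}
['PlanningError', 'get_obs', 'hand_in']
```

View pics/scene0.png

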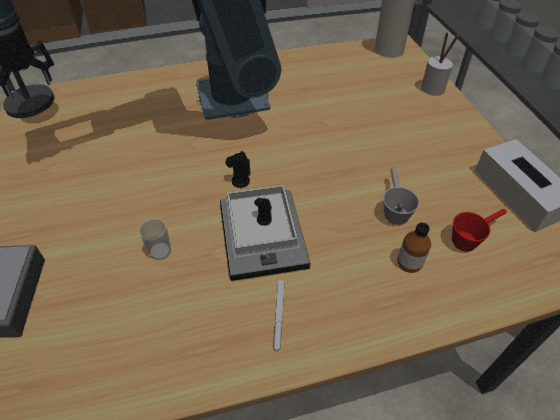

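View pics/top0.png

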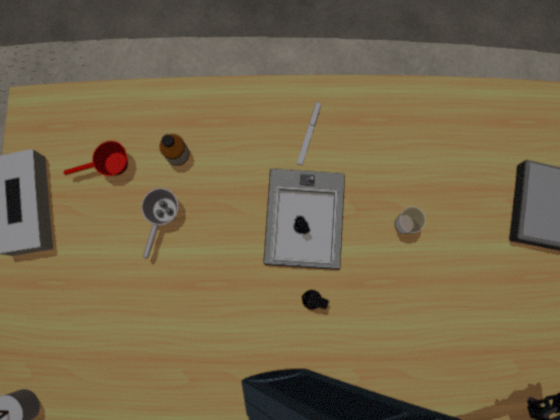

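The small knight is in the tray at top (301,225). The larger look-alike stands on the counter at top (314,299), scene (240,168). The steel pan holding the pawns is at top (160,208), the red look-alike at (110,158). I'll work out positions from close crops.

```bash
cat > h.py <<'E'
from bench import r, vision
import cv2, numpy as np
def K(c): return np.array([[c["fx"],0,c["cx"]],[0,c["fy"],c["cy"]],[0,0,1.]]), np.array([c["k1"],0,0,0.])
def world(c,px,z):
    "pixels -> world points on height z"
    k,d=K(c); p=cv2.undistortPoints(np.float64(px).reshape(-1,1,2),k,d).reshape(-1,2)
    ray=np.c_[p,np.ones(len(p))]@c["T"][:3,:3].T; o=c["T"][:3,3]
    return o+ray*((z-o[2])/ray[:,2])[:,None]
def proj(c,P):
    k,d=K(c); T=np.linalg.inv(c["T"])
    return cv2.projectPoints(np.float64(P).reshape(-1,1,3),cv2.Rodrigues(T[:3,:3])[0],T[:3,3],k,d)[0].reshape(-1,2)
def crop(im,x,y,w,h,s): return cv2.resize(im[y:y+h,x:x+w],None,fx=s,fy=s,interpolation=cv2.INTER_CUBIC)
E
python3 - <<'E'
from h import *
t=cv2.imread("pics/top0.png"); s=cv2.imread("pics/scene0.png")
a=crop(t,255,160,100,155,3.87); b=crop(t,130,180,70,85,3.87); d=crop(s,215,180,100,100,2.7)
o=np.zeros((600,800,3),np.uint8); o[:a.shape[0],:a.shape[1]]=a; o[:b.shape[0],400:400+b.shape[1]]=b[:, :400]
d=d[:270];o[330:330+d.shape[0],400:400+d.shape[1]]=d
o=np.clip(o*1.6,0,255).astype(np.uint8)
cv2.imwrite("pics/c1.png",o)
E
```

```text
(no output)
```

View pics/c1.png

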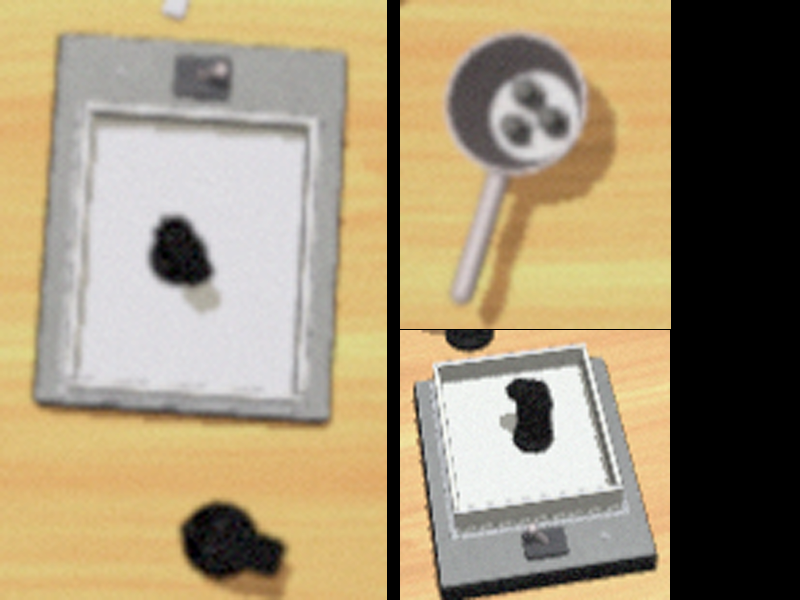

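```bash
python3 - <<'E'
from h import *
c=vision.get_calibration("top"); f=lambda p,x0,y0:np.array(p)/3.87+[x0,y0]-0.37
pad=world(c,f([(60,35),(347,55),(330,412),(37,400)],255,160),.026); print("pad",pad.round(3),pad.mean(0).round(3))
tr=world(c,f([(84,104),(320,122),(301,400),(69,385)],255,160),.056); print("tray",tr.round(3),tr.mean(0).round(3))
print("knight foot",world(c,f([(182,265)],255,160),.04).round(3))
print("big knight",world(c,f([(218,540)],255,160),.01).round(3))
g=lambda p:np.array(p)/3.87+[130,180]-.37-[400/3.87,0]
print("pan rim",world(c,g([(516,103)]),.06).round(3),"handle end/root",world(c,g([(461,298),(497,178)]),.045).round(3),"floor",world(c,g([(538,115)]),.004).round(3))
print("beaker",world(c,[(412,222)],.0).round(3),"bottle",world(c,[(180,156)],0).round(3))
w=vision.get_calibration("wrist");print(w["fx"],w["cx"],w["cy"]);T=w["T"];o=r.get_obs();print(T.round(3))
E
```

```text
pad [[ 0.699  0.042  0.026]
 [ 0.684 -0.134  0.026]
 [ 0.466 -0.118  0.026]
 [ 0.475  0.058  0.026]] [ 0.581 -0.038  0.026]
tray [[ 0.649  0.028  0.056]
 [ 0.637 -0.113  0.056]
 [ 0.471 -0.097  0.056]
 [ 0.482  0.038  0.056]] [ 0.56  -0.036  0.056]
knight foot [[ 0.554 -0.03   0.04 ]]
big knight [[ 0.39 -0.05  0.01]]
pan rim [[0.606 0.298 0.06 ]] handle end/root [[0.49  0.333 0.045]
 [0.562 0.312 0.045]] floor [[0.607 0.297 0.004]]
beaker [[ 0.57 -0.3   0.  ]] bottle [[0.74  0.264 0.   ]]
350.40882532986456 282.739700378671 214.81935049674237
[[ 0.337 -0.899 -0.278  0.257]
 [-0.941 -0.323 -0.097 -0.492]
 [-0.002  0.295 -0.956  0.372]
 [ 0.     0.     0.     1.   ]]
```

>>> servo_tool:
  motion:
    - [[384, 487, 40], 70.3, 50]
    - [[384, 487, 40], 70.3, 50]
    - [[384, 487, 40], 70.3, 50]
    - [[384, 487, 40], 70.3, 50]
    - [[384, 487, 40], 70.3, 50]
    - [[384, 487, 40], 70.3, 50]
    - [[384, 487, 40], 70.3, 50]
    - [[384, 487, 40], 70.3, 50]
    - [[384, 487, 40], 70.3, 50]
    - [[384, 487, 40], 70.3, 50]
    - [[384, 487, 40], 70.3, 50]
    - [[384, 487, 40], 70.3, 50]
    - [[384, 487, 40], 70.3, 50]
    - [[384, 487, 40], 70.3, 50]
    - [[384, 487, 40], 70.3, 50]
    - [[384, 487, 40], 70.3, 50]
    - [[384, 487, 40], 70.3, 50]
    - [[384, 487, 40], 70.3, 50]

```text
time_s: 1.6
position: [0.5693, -0.0307, 0.2706]
orientation: [-0.001, 0.706, 0.708, -0.001]
contact_force: [-0.3, -0.3, -0.8]
opening: 0.0498
```

```bash
python3 - <<'E'
from h import *
c=vision.get_calibration("wrist"); im=vision.capture("wrist"); np.save("w1.npy",c["T"])
print(r.get_obs()["time_s"],r.get_obs()["position"],c["T"].round(3))
cv2.imwrite("pics/w1.png",np.clip(im*1.5,0,255).astype(np.uint8))
E
```

```text
1.65 [ 0.56916659 -0.03130176  0.27077919] [[ 1.     0.002 -0.002  0.569]
 [ 0.001 -0.956 -0.295  0.044]
 [-0.002  0.295 -0.956  0.412]
 [ 0.     0.     0.     1.   ]]
```

View pics/w1.png

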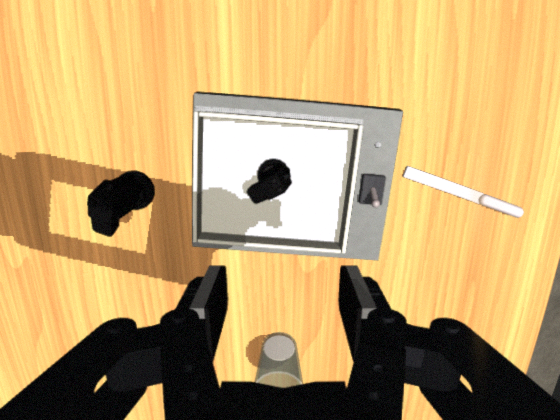

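```bash
python3 - <<'E'
from h import *
im=vision.capture("wrist"); a=crop(im,230,145,80,70,8)
cv2.imwrite("pics/w2.png",np.clip(255*(a/255.)**.35,0,255).astype(np.uint8))
E
```

```text
(no output)
```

View pics/w2.png

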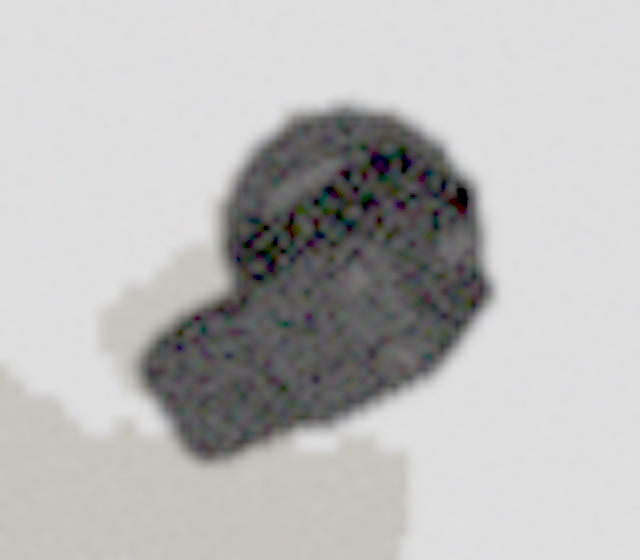

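```bash
python3 - <<'E'
from h import *
c=vision.get_calibration("wrist"); c["T"]=np.load("w1.npy")
print(world(c,[(274,173.8)],.038).round(4))
print("tray rim corners",world(c,[(199,112),(360,123),(349,252),(194,241)],.056).round(4))
print("big knight",world(c,[(135,190)],.01).round(3), "switch",world(c,[(374,195)],.04).round(3))
E
```

```text
[[ 0.5591 -0.0249  0.038 ]]
tray rim corners [[ 0.4858  0.0404  0.056 ]
 [ 0.6454  0.0299  0.056 ]
 [ 0.6419 -0.1086  0.056 ]
 [ 0.4714 -0.096   0.056 ]]
big knight [[ 0.392 -0.049  0.01 ]] switch [[ 0.669 -0.048  0.04 ]]
```

>>> servo_tool:
  motion:
    - [[-10, 5, -80], -60, 50]
    - [[-10, 5, -80], -60, 50]
    - [[-10, 5, -80], -60, 50]
    - [[-10, 5, -80], -60, 50]
    - [[-10, 5, -80], -60, 50]
    - [[-10, 5, -80], -60, 50]
    - [[-10, 5, -100], -60, 50]
    - [[-10, 5, -130], -60, 50]
    - [[-10, 5, -160], -60, 50]
    - [[-10, 5, -185], -60, 50]
    - [[-10, 5, -205], -60, 50]
    - [[-10, 5, -214], -60, 50]
    - [[-10, 5, -214], -60, 50]
    - [[-10, 5, -214], -60, 0]
    - [[-10, 5, -214], -60, 0]
    - [[-10, 5, -214], -60, 0]
    - [[-10, 5, -214], -60, 0]
    - [[-10, 5, -214], -60, 0]
    - [[-10, 5, -214], -60, 0]
    - [[-10, 5, -214], -60, 0]

```text
time_s: 3.37
position: [0.5613, -0.0261, 0.0591]
orientation: [0.001, 0.966, 0.259, 0.001]
contact_force: [-1.0, -1.7, 6.2]
opening: 0.0194
```

>>> servo_tool:
  motion:
    - [[0, 0, 10], 0, 0]
    - [[0, 0, 30], 0, 0]
    - [[0, 0, 60], 0, 0]
    - [[0, 0, 90], 0, 0]
    - [[-15, -20, 100], 0, 0]
    - [[-40, -52, 100], 0, 0]
    - [[-65, -85, 100], 0, 0]
    - [[-90, -118, 100], 0, 0]
    - [[-112, -146, 100], 0, 0]
    - [[-130, -170, 100], 0, 0]
    - [[-141, -184, 90], 0, 0]
    - [[-141, -184, 65], 0, 0]
    - [[-141, -184, 35], 0, 0]
    - [[-141, -184, 5], 0, 0]
    - [[-141, -184, -10], 0, 0]
    - [[-141, -184, -18], 0, 0]
    - [[-141, -184, -18], 0, 0]

```text
time_s: 4.78
position: [0.418, -0.2088, 0.0383]
orientation: [-0.001, 0.966, 0.259, -0.001]
contact_force: [0.5, -0.7, -0.3]
opening: 0.0194
```

```bash
python3 - <<'E'
from h import *
o=r.get_obs();print(o["time_s"],o["position"],o["contact_force"],o["opening"])
a=crop(vision.capture("scene"),190,70,200,150,4)
cv2.imwrite("pics/s2.png",np.clip(255*(a/255.)**.5,0,255).astype(np.uint8))
E
```

```text
4.7833 [ 0.41804238 -0.20880202  0.03825866] [ 0.49163925 -0.67162275 -0.25801378] 0.019359242400159075
```

View pics/s2.png

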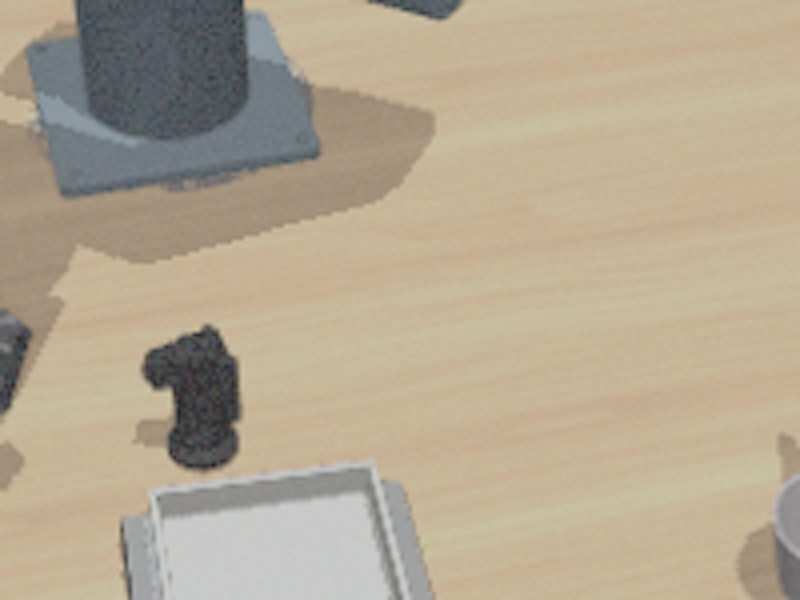

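>>> servo_tool:
  motion:
    - [[0, 0, -6], 0, 0]
    - [[0, 0, -9], 0, 0]
    - [[0, 0, -10], 0, 0]
    - [[0, 0, -11], 0, 0]
    - [[0, 0, -11], 0, 0]

```text
time_s: 5.25
position: [0.4191, -0.2097, 0.0286]
orientation: [0.0, 0.966, 0.259, 0.0]
contact_force: [-0.3, -0.0, -1.1]
opening: 0.0195
```

>>> servo_tool:
  motion:
    - [[0, 0, -1], 0, 0]
    - [[0, 0, -1.5], 0, 0]
    - [[0, 0, -1.5], 0, 0]

```text
time_s: 5.5
position: [0.4192, -0.2098, 0.028]
orientation: [0.0, 0.966, 0.259, 0.0]
contact_force: [-2.5, 2.0, 11.2]
opening: 0.0194
```

>>> servo_tool:
  motion:
    - [[0, 0, -1.5], 0, 26]
    - [[0, 0, -1.5], 0, 30]
    - [[0, 0, -1], 0, 40]
    - [[0, 0, -1], 0, 45]
    - [[0, 0, 15], 0, 45]
    - [[0, 0, 45], 0, 45]
    - [[0, 0, 85], 0, 45]
    - [[0, 0, 125], 0, 45]
    - [[0, 0, 165], 0, 45]
    - [[0, 0, 180], 0, 45]

```text
time_s: 6.33
position: [0.4208, -0.2111, 0.2124]
orientation: [0.003, 0.966, 0.259, 0.002]
contact_force: [0.5, -1.4, 0.4]
opening: 0.0447
```

>>> servo_tool:
  motion:
    - [[103, 533, 0], 133, 45]
    - [[103, 533, 0], 133, 45]
    - [[103, 533, 0], 133, 45]
    - [[103, 533, 0], 133, 45]
    - [[103, 533, 0], 133, 45]
    - [[103, 533, 0], 133, 45]
    - [[103, 533, 0], 133, 45]
    - [[103, 533, 0], 133, 45]
    - [[103, 533, 0], 133, 45]
    - [[103, 533, 0], 133, 45]
    - [[103, 533, 0], 133, 45]
    - [[103, 533, 0], 133, 45]
    - [[103, 533, 0], 133, 45]
    - [[103, 533, 0], 133, 45]
    - [[103, 533, 0], 133, 45]
    - [[103, 533, 0], 133, 45]
    - [[103, 533, 0], 133, 45]
    - [[103, 533, 0], 133, 45]
    - [[103, 533, 0], 133, 45]
    - [[103, 533, 0], 133, 45]

```text
time_s: 8.0
position: [0.5218, 0.3234, 0.2064]
orientation: [-0.0, 0.146, 0.989, -0.0]
contact_force: [-0.0, 1.0, -0.0]
opening: 0.045
```

```bash
python3 - <<'E'
from h import *
o=r.get_obs();print(o["time_s"],o["position"],o["orientation"],o["opening"],o["qpos"])
c=vision.get_calibration("wrist"); im=vision.capture("wrist"); np.save("w3.npy",c["T"])
s=vision.capture("scene")
o=np.zeros((600,800,3),np.uint8); o[:420,:560]=im; o[420:600,:400]=crop(s,150,110,200,90,2); o[420:600,400:]=crop(s,350,150,200,90,2)
g=proj(c,[(.522,.323,.045),(.606,.298,.06)]); print(g)
cv2.imwrite("pics/w3.png",np.clip(255*(o/255.)**.6,0,255).astype(np.uint8))
E
```

```text
8.0 [0.52175023 0.32338411 0.20641133] [-3.16432572e-04  1.46047220e-01  9.89277552e-01 -1.85881441e-04] 0.04501655458359651 [ 3.73363020e-01  3.89563530e-01  1.41058059e+00 -8.43231486e-06
  1.34218247e+00 -9.04288453e-01]
[[283.01973091 195.81380335]
 [283.44039804 291.66255544]]
```

View pics/w3.png

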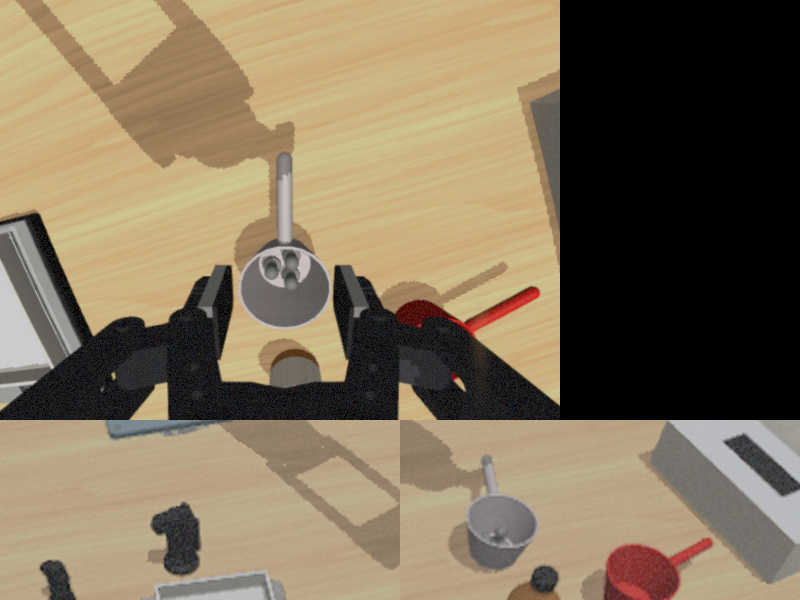

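>>> servo_tool:
  motion:
    - [[0, 1.5, -35], 0, 35]
    - [[0, 1.5, -75], 0, 35]
    - [[0, 1.5, -115], 0, 35]
    - [[0, 1.5, -145], 0, 35]
    - [[0, 1.5, -165], 0, 35]
    - [[0, 1.5, -176], 0, 35]
    - [[0, 1.5, -180.5], 0, 35]
    - [[0, 1.5, -180.5], 0, 35]
    - [[0, 1.5, -180.5], 0, 0]
    - [[0, 1.5, -180.5], 0, 0]
    - [[0, 1.5, -180.5], 0, 0]
    - [[0, 1.5, -180.5], 0, 0]
    - [[0, 1.5, -180.5], 0, 0]
    - [[0, 1.5, -180.5], 0, 0]

```text
time_s: 9.27
position: [0.5225, 0.3253, 0.0274]
orientation: [0.001, 0.147, 0.989, 0.001]
contact_force: [-0.5, 0.7, 3.8]
opening: 0.0121
```

>>> servo_tool:
  motion:
    - [[0, 0, 8], 0, 0]
    - [[0, 0, 20], 0, 0]
    - [[0, 0, 30], 0, 0]
    - [[0, 0, 30], 0, 0]
    - [[0, 0, 30], 0, 0]

```text
time_s: 9.68
position: [0.5226, 0.3251, 0.0574]
orientation: [0.001, 0.147, 0.989, 0.0]
contact_force: [0.1, 0.0, -2.4]
opening: 0.0127
```

```bash
python3 - <<'E'
from h import *
o=r.get_obs();print(o["position"],o["contact_force"],o["moment"],o["opening"])
a=crop(vision.capture("scene"),360,130,90,110,2.2); w=vision.capture("wrist")
o=np.zeros((420,760,3),np.uint8); o[:,:560]=w; o[:a.shape[0],560:560+a.shape[1]]=a
cv2.imwrite("pics/w4.png",np.clip(255*(o/255.)**.6,0,255).astype(np.uint8))
E
```

```text
[0.52258281 0.32509295 0.05742188] [ 0.09142919  0.02379579 -2.37506731] [0.06332492 0.1814784  0.01100398] 0.01271452991232662
```

View pics/w4.png

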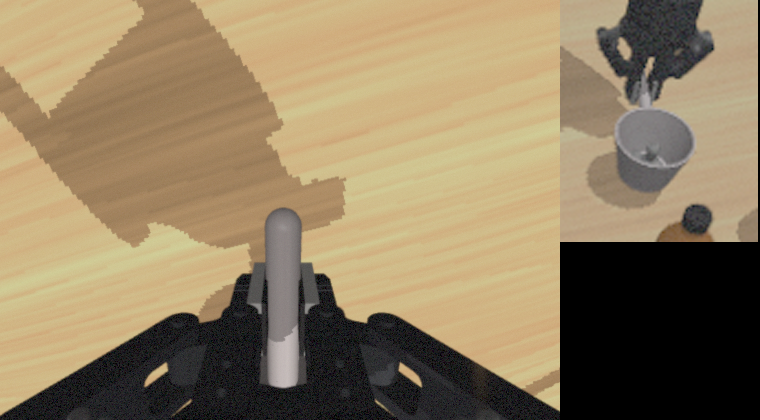

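>>> servo_tool:
  motion:
    - [[0, 0, 0], 0, 12.7]
    - [[0, 0, 0], 0, 12.7]
    - [[0, 0, 0], 0, 12.7]
    - [[0, 0, 0], 0, 12.7]

```text
time_s: 10.12
position: [0.5217, 0.3248, 0.0559]
orientation: [-0.0, 0.147, 0.989, -0.0]
contact_force: [-0.0, 0.1, -2.2]
opening: 0.0131
```

```bash
cat > m.py <<'E'
from h import *
o=r.get_obs();print(o["time_s"],o["position"].round(4),o["contact_force"].round(2),o["moment"].round(3),"h arm",np.hypot(*o["moment"][:2])/o["contact_force"][2],o["opening"])
E
python3 m.py
```

```text
10.1167 [0.5217 0.3248 0.0559] [-0.03  0.08 -2.19] [0.028 0.18  0.042] h arm -0.08289501877160405 0.013123888201567489
```

>>> servo_tool:
  motion:
    - [[0, 0, 0], 0, 13.2]
    - [[0, 0, 0], 0, 13.2]
    - [[0, 0, 0], 0, 13.2]

```text
time_s: 10.37
position: [0.5221, 0.3249, 0.0564]
orientation: [0.0, 0.147, 0.989, 0.0]
contact_force: [0.6, 0.2, -1.1]
opening: 0.0131
```

```bash
python3 m.py
```

```text
10.3667 [0.5221 0.3249 0.0564] [ 0.63  0.15 -1.11] [ 0.003  0.047 -0.006] h arm -0.042811158125137055 0.013104855778225238
```

>>> servo_tool:
  motion:
    - [[0, 0, 0], 0, 13.6]
    - [[0, 0, 0], 0, 13.6]
    - [[0, 0, 0], 0, 13.6]

```text
time_s: 10.62
position: [0.5221, 0.3249, 0.0565]
orientation: [0.0, 0.147, 0.989, 0.0]
contact_force: [0.7, 0.4, -1.5]
opening: 0.0137
```

```bash
python3 m.py
```

```text
10.6167 [0.5221 0.3249 0.0565] [ 0.67  0.36 -1.46] [-0.014  0.027  0.023] h arm -0.021006959910453926 0.013749728967571618
```

>>> servo_tool:
  motion:
    - [[0, 0, 0], 0, 13.1]
    - [[0, 0, 10], 0, 13.1]
    - [[0, 0, 20], 0, 13.1]
    - [[0, 0, 30], 0, 13.1]
    - [[0, 0, 40], 0, 13.1]
    - [[0, 0, 50], 0, 13.1]
    - [[0, 0, 60], 0, 13.1]
    - [[0, 0, 70], 0, 13.1]
    - [[0, 0, 75], 0, 13.1]
    - [[0, 0, 75], 0, 13.1]

```text
time_s: 11.45
position: [0.5229, 0.3253, 0.1332]
orientation: [0.001, 0.147, 0.989, 0.001]
contact_force: [0.8, 0.2, -2.3]
opening: 0.0139
```

```bash
python3 m.py; python3 - <<'E'
from h import *
s=vision.capture("scene"); w=vision.capture("wrist")
o=np.zeros((420,800,3),np.uint8); o[:240]=0; a=crop(s,340,90,130,130,3); b=cv2.resize(w[150:420,130:430],None,fx=1.3,fy=1.3)
o[:390,:390]=a; o[:b.shape[0],400:400+b.shape[1]]=b
cv2.imwrite("pics/w5.png",np.clip(255*(o/255.)**.6,0,255).astype(np.uint8))
E
```

```text
11.45 [0.5229 0.3253 0.1332] [ 0.76  0.19 -2.29] [0.08  0.134 0.028] h arm -0.06828059802604702 0.013880936404982024
```

View pics/w5.png

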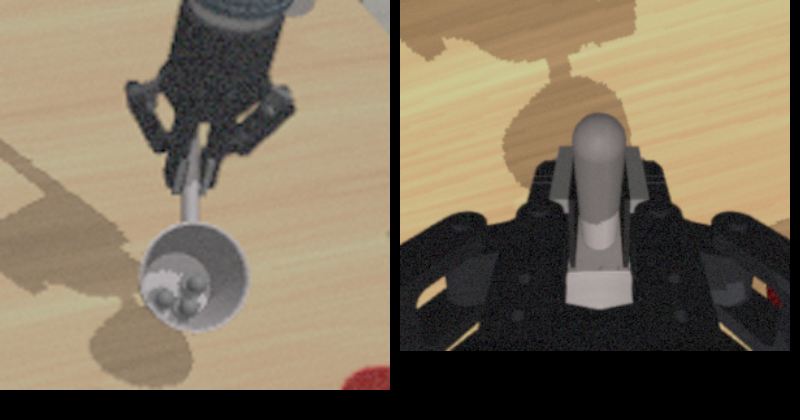

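>>> servo_tool:
  motion:
    - [[0, 0, 30], 0, 13.1]
    - [[0, 0, 60], 0, 13.1]
    - [[0, 0, 70], 0, 13.1]
    - [[0, 0, 70], 0, 13.4]
    - [[0, 0, 70], 0, 13.4]
    - [[0, 0, 70], 0, 13.4]

```text
time_s: 12.05
position: [0.5208, 0.3244, 0.199]
orientation: [-0.002, 0.147, 0.989, -0.001]
contact_force: [-0.6, 0.3, -2.7]
opening: 0.0134
```

```bash
python3 m.py
```

```text
12.05 [0.5208 0.3244 0.199 ] [-0.57  0.29 -2.68] [-0.016  0.072 -0.075] h arm -0.027403483264613948 0.013434421893098573
```

>>> servo_tool:
  motion:
    - [[0, 0, 0], 0, 13.7]
    - [[0, 0, 0], 0, 13.7]
    - [[0, 0, 0], 0, 13.7]

```text
time_s: 12.3
position: [0.5214, 0.3246, 0.2]
orientation: [-0.001, 0.147, 0.989, -0.001]
contact_force: [0.5, -0.1, -2.0]
opening: 0.0135
```

```bash
python3 m.py
```

```text
12.3 [0.5214 0.3246 0.2   ] [ 0.5  -0.11 -2.03] [ 0.01   0.108 -0.028] h arm -0.05377533352532994 0.013517442122132517
```

>>> servo_tool:
  motion:
    - [[0, 0, 0], 0, 13.7]
    - [[0, 0, 0], 0, 13.7]
    - [[0, 0, 0], 0, 13.7]
    - [[0, 0, 0], 0, 13.7]
    - [[0, 0, 0], 0, 13.7]
    - [[0, 0, 0], 0, 13.7]
    - [[0, 0, 0], 0, 10]
    - [[0, 0, 0], 0, 10]
    - [[0, 0, 0], 0, 10]

```text
time_s: 13.05
position: [0.522, 0.3249, 0.2014]
orientation: [0.0, 0.147, 0.989, 0.0]
contact_force: [0.1, -0.3, -2.4]
opening: 0.012
```

```bash
python3 m.py; python3 - <<'E'
from h import *
s=vision.capture("scene"); w=vision.capture("wrist")
o=np.zeros((420,800,3),np.uint8); a=crop(s,340,70,130,130,3); b=cv2.resize(w[150:420,130:430],None,fx=1.3,fy=1.3)
o[:390,:390]=a; o[:b.shape[0],400:400+b.shape[1]]=b
cv2.imwrite("pics/w6.png",np.clip(255*(o/255.)**.6,0,255).astype(np.uint8))
E
```

```text
13.05 [0.522  0.3249 0.2014] [ 0.12 -0.35 -2.36] [-0.023  0.071 -0.003] h arm -0.03149856488452179 0.011972891404250584
```

View pics/w6.png

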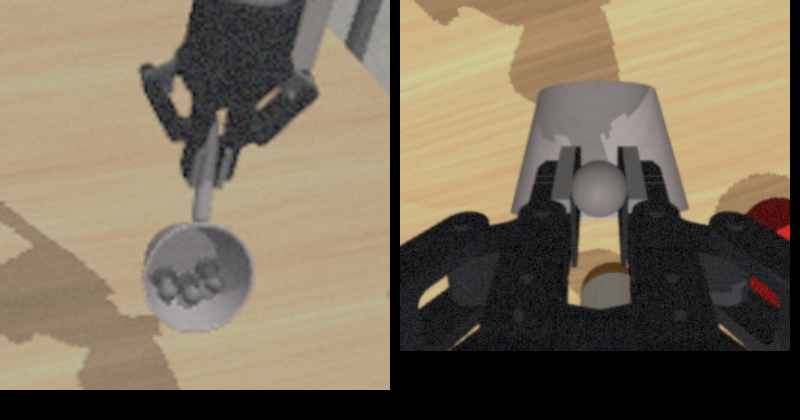

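>>> servo_tool:
  motion:
    - [[0, 0, -30], 0, 10]
    - [[0, 0, -60], 0, 10]
    - [[0, 0, -78], 0, 10]
    - [[0, 0, -78], 0, 13.9]
    - [[0, 0, -78], 0, 13.9]
    - [[0, 0, -78], 0, 13.9]
    - [[0, 0, -78], 0, 13.9]
    - [[0, 0, -78], 0, 13.9]
    - [[0, 0, -78], 0, 10]
    - [[0, 0, -78], 0, 10]
    - [[0, 0, -78], 0, 10]

```text
time_s: 14.07
position: [0.5227, 0.3254, 0.1251]
orientation: [0.001, 0.147, 0.989, 0.001]
contact_force: [-1.8, -0.1, 7.8]
opening: 0.0121
```

```bash
python3 m.py; python3 - <<'E'
from h import *
w=vision.capture("wrist"); g=cv2.cvtColor(w,cv2.COLOR_BGR2HSV)
cv2.imwrite("pics/w7.png",w)
old=cv2.imread("pics/w6.png")
print(g[200:420:12,282].tolist())
E
```

```text
14.0667 [0.5227 0.3254 0.1251] [-1.8  -0.15  7.76] [ 0.028  0.21  -0.034] h arm 0.027348842806442165 0.0120692832969466
[[3, 23, 102], [0, 20, 101], [177, 23, 100], [6, 25, 101], [0, 31, 33], [8, 29, 35], [5, 46, 33], [8, 29, 70], [9, 24, 105], [4, 24, 86], [22, 125, 182], [19, 130, 182], [15, 144, 177], [19, 135, 182], [21, 121, 183], [19, 133, 182], [72, 213, 6], [165, 64, 8], [90, 28, 9]]
```

>>> servo_tool:
  motion:
    - [[0, 0, 10], 0, 5]
    - [[0, 0, 20], 0, 5]
    - [[0, 0, 20], 0, 5]
    - [[0, 0, 20], 0, 5]

```text
time_s: 14.45
position: [0.5226, 0.3251, 0.1444]
orientation: [0.001, 0.147, 0.989, 0.0]
contact_force: [0.6, -0.1, -1.6]
opening: 0.012
```

```bash
python3 m.py; python3 - <<'E'
from h import *
w=vision.capture("wrist"); s=vision.capture("scene"); cv2.imwrite("pics/s7.png",s); cv2.imwrite("pics/w8.png",w)
c=vision.get_calibration("wrist"); p=r.get_obs()["position"]; e=np.array([np.cos(np.radians(-17)),np.sin(np.radians(-17)),0])
up=np.array([0,0,1.]); G=p+.019*up
# pan-axis silhouette along handle column: find pan/counter edge & stub in wrist column
hsv=cv2.cvtColor(w,cv2.COLOR_BGR2HSV)
sat=cv2.blur(hsv[...,1],(5,5))[:,283]; print("sat col",[(i,int(sat[i])) for i in range(150,400,8)])
for slip in (0,15,30):
  for th in (57,67,77,87,97):
    t=np.radians(th); ax=lambda u,v: G+e*(u*np.cos(t)+v*np.sin(t))/1e3+up*(-u*np.sin(t)+v*np.cos(t))/1e3
    print(slip,th,"stub end",proj(c,[ax(-37+slip,0)])[0].round(), "foot near edge",proj(c,[ax(58+slip,-45)])[0].round(),"foot far",proj(c,[ax(118+slip,-45)])[0].round())
E
```

```text
14.45 [0.5226 0.3251 0.1444] [ 0.65 -0.1  -1.57] [-0.046 -0.06   0.032] h arm -0.047828160477242046 0.012018156562779509
sat col [(150, 151), (158, 151), (166, 151), (174, 25), (182, 24), (190, 26), (198, 26), (206, 25), (214, 26), (222, 26), (230, 24), (238, 28), (246, 29), (254, 32), (262, 31), (270, 34), (278, 30), (286, 26), (294, 24), (302, 25), (310, 27), (318, 139), (326, 143), (334, 144), (342, 140), (350, 131), (358, 126), (366, 135), (374, 137), (382, 150), (390, 115), (398, 101)]
0 57 stub end [285. 301.] foot near edge [284. 229.] foot far [283. 248.]
0 67 stub end [285. 323.] foot near edge [284. 210.] foot far [283. 219.]
0 77 stub end [285. 344.] foot near edge [284. 191.] foot far [283. 191.]
0 87 stub end [285. 364.] foot near edge [284. 173.] foot far [283. 162.]
0 97 stub end [284. 380.] foot near edge [284. 157.] foot far [284. 133.]
15 57 stub end [284. 302.] foot near edge [284. 234.] foot far [283. 251.]
15 67 stub end [284. 314.] foot near edge [284. 212.] foot far [283. 221.]
15 77 stub end [284. 325.] foot near edge [284. 191.] foot far [283. 191.]
15 87 stub end [284. 335.] foot near edge [284. 170.] foot far [283. 160.]
15 97 stub end [284. 344.] foot near edge [284. 149.] foot far [283. 129.]
30 57 stub end [284. 304.] foot near edge [283. 239.] foot far [283. 254.]
30 67 stub end [284. 307.] foot near edge [284. 215.] foot far [283. 222.]
30 77 stub end [284. 310.] foot near edge [284. 191.] foot far [283. 190.]
30 87 stub end [284. 313.] foot near edge [284. 167.] foot far [283. 158.]
30 97 stub end [284. 316.] foot near edge [284. 143.] foot far [283. 125.]
```

```bash
python3 - <<'E'
from h import *
s=cv2.imread("pics/s7.png"); w=cv2.imread("pics/w8.png")
o=np.zeros((600,800,3),np.uint8); a=crop(s,345,80,110,150,4); b=crop(w,185,110,180,240,2)
o[:600,:440]=a; o[:480,440:800]=b
cv2.imwrite("pics/v11.png",np.clip(255*(o/255.)**.6,0,255).astype(np.uint8))
E
```

```text
(no output)
```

View pics/v11.png

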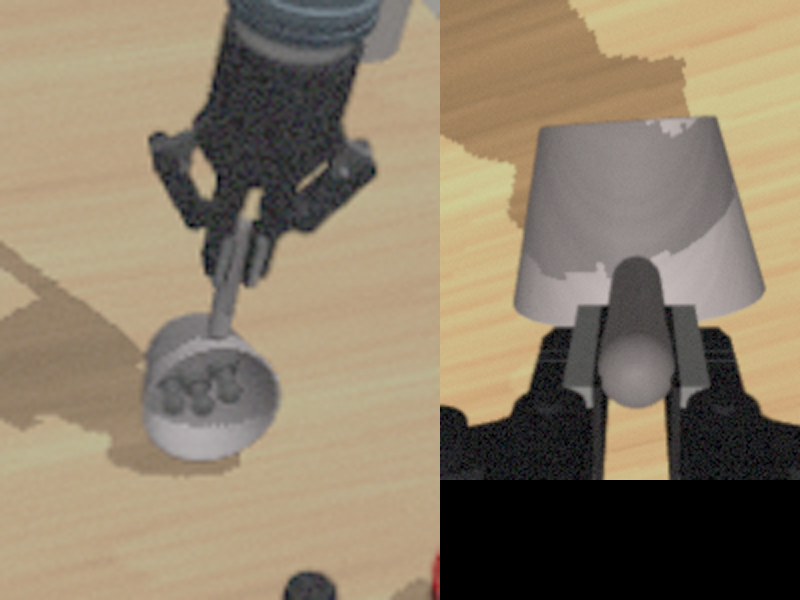

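>>> servo_tool:
  motion:
    - [[0, 0, 10], 0, 0]
    - [[0, 0, 25], 0, 0]
    - [[0, 0, 45], 0, 0]
    - [[0, 0, 65], 1, 0]
    - [[3, -15, 75], 2, 0]
    - [[6, -40, 75], 3, 0]
    - [[9, -68, 75], 4, 0]
    - [[12, -98, 75], 5, 0]
    - [[15, -128, 75], 6, 0]
    - [[19, -158, 75], 7, 0]
    - [[22, -188, 75], 8, 0]
    - [[26, -218, 75], 9, 0]
    - [[30, -248, 75], 10, 0]
    - [[33, -278, 75], 11, 0]
    - [[36, -306, 75], 12, 0]
    - [[39, -330, 75], 13, 0]
    - [[42, -348, 75], 13, 0]
    - [[43, -357, 75], 13, 0]
    - [[43, -359, 75], 13, 0]
    - [[43, -359, 75], 13, 0]

```text
time_s: 16.22
position: [0.5648, -0.0341, 0.2183]
orientation: [-0.0, 0.035, 0.999, 0.0]
contact_force: [-0.4, 0.3, -1.9]
opening: 0.012
```

```bash
python3 m.py; cat > e.py <<'E'
from h import *
w=vision.capture("wrist"); hsv=cv2.cvtColor(w,cv2.COLOR_BGR2HSV); c=vision.get_calibration("wrist")
cv2.imwrite("pics/last_w.png",w); cv2.imwrite("pics/last_s.png",vision.capture("scene")); cv2.imwrite("pics/last_t.png",vision.capture("top"))
v=cv2.blur(w,(5,5))[:,283]; print([(i,v[i].tolist()) for i in range(100,330,10)])
E
python3 e.py
```

```text
16.2167 [ 0.5648 -0.0341  0.2183] [-0.37  0.29 -1.91] [ 0.025 -0.065 -0.04 ] h arm -0.03629083834241255 0.012020112210739056
[(100, [174, 172, 173]), (110, [175, 173, 174]), (120, [140, 145, 148]), (130, [113, 125, 128]), (140, [112, 123, 127]), (150, [111, 122, 126]), (160, [109, 121, 124]), (170, [89, 94, 100]), (180, [87, 89, 97]), (190, [88, 89, 98]), (200, [89, 90, 99]), (210, [87, 88, 96]), (220, [86, 88, 96]), (230, [91, 93, 100]), (240, [33, 34, 37]), (250, [28, 28, 31]), (260, [28, 29, 32]), (270, [29, 29, 32]), (280, [48, 48, 53]), (290, [72, 74, 80]), (300, [88, 89, 97]), (310, [71, 72, 79]), (320, [89, 150, 174])]
```

>>> servo_tool:
  motion:
    - [[-10, 0, -8], 0, 0]
    - [[-22, 0, -22], 0, 0]
    - [[-27, 0, -33], 0, 0]
    - [[-27, 0, -40], 0, 0]
    - [[-27, 0, -42], 0, 0]
    - [[-27, 0, -42], 0, 0]

```text
time_s: 16.87
position: [0.5382, -0.0334, 0.1761]
orientation: [-0.0, 0.034, 0.999, 0.0]
contact_force: [0.7, -0.4, -1.8]
opening: 0.0126
```

```bash
python3 m.py
```

```text
16.8667 [ 0.5382 -0.0334  0.1761] [ 0.69 -0.38 -1.81] [-0.021 -0.033 -0.081] h arm -0.02172807064433562 0.012570194881680057
```

>>> servo_tool:
  motion:
    - [[0, 0, -2], 0, 0]
    - [[0, 0, -4], 0, 0]
    - [[0, 0, -4], 0, 0]

```text
time_s: 17.12
position: [0.5383, -0.0341, 0.1724]
orientation: [0.0, 0.034, 0.999, -0.0]
contact_force: [-0.4, -0.0, -2.9]
opening: 0.012
```

```bash
python3 m.py
```

```text
17.1167 [ 0.5383 -0.0341  0.1724] [-0.37 -0.03 -2.89] [-0.064  0.019 -0.009] h arm -0.023295651234721316 0.012004354777911244
```

>>> servo_tool:
  motion:
    - [[0, 0, -3], 0, 0]
    - [[0, 0, -5], 0, 0]
    - [[0, 0, -5], 0, 0]

```text
time_s: 17.37
position: [0.5377, -0.0341, 0.1668]
orientation: [-0.0, 0.034, 0.999, 0.0]
contact_force: [-1.0, 0.2, -2.9]
opening: 0.0121
```

>>> servo_tool:
  motion:
    - [[0, 0, -3], 0, 0]
    - [[0, 0, -5], 0, 0]
    - [[0, 0, -5], 0, 0]

```text
time_s: 17.62
position: [0.5376, -0.0341, 0.1617]
orientation: [-0.0, 0.034, 0.999, 0.0]
contact_force: [-0.3, 0.1, -2.8]
opening: 0.0126
```

```bash
python3 m.py
```

```text
17.6167 [ 0.5376 -0.0341  0.1617] [-0.25  0.06 -2.8 ] [ 0.037 -0.015  0.02 ] h arm -0.014235763267536186 0.0126455397006001
```

>>> servo_tool:
  motion:
    - [[0, 0, -3], 0, 0]
    - [[0, 0, -5], 0, 0]
    - [[0, 0, -5], 0, 0]

```text
time_s: 17.87
position: [0.5376, -0.034, 0.1568]
orientation: [-0.0, 0.034, 0.999, 0.0]
contact_force: [-1.4, -0.3, -2.1]
opening: 0.0123
```

>>> servo_tool:
  motion:
    - [[0, 0, -3], 0, 0]
    - [[0, 0, -4], 0, 0]
    - [[0, 0, -4], 0, 0]

```text
time_s: 18.12
position: [0.5384, -0.0344, 0.1564]
orientation: [0.001, 0.034, 0.999, -0.001]
contact_force: [-6.4, 0.1, 17.0]
opening: 0.0123
```

```bash
python3 m.py
```

```text
18.1167 [ 0.5384 -0.0344  0.1564] [-6.39  0.12 17.03] [0.22  1.278 0.034] h arm 0.0761278610861314 0.012314171309953364
```

>>> servo_tool:
  motion:
    - [[8, 0, 1], 0, 11]
    - [[16, 0, 1], 0, 11]
    - [[24, 0, 1], 0, 11]
    - [[32, 0, 1], 0, 11]
    - [[32, 0, 1], 0, 11]

```text
time_s: 18.53
position: [0.5726, -0.0351, 0.1575]
orientation: [0.003, 0.034, 0.999, -0.001]
contact_force: [-2.9, -0.2, 14.5]
opening: 0.0122
```

```bash
python3 m.py; python3 e.py
```

```text
18.5333 [ 0.5726 -0.0351  0.1575] [-2.95 -0.16 14.51] [-0.253  0.736 -0.018] h arm 0.053622058146851184 0.012178119749628187
[(100, [178, 176, 178]), (110, [134, 142, 145]), (120, [119, 130, 134]), (130, [68, 73, 77]), (140, [75, 76, 83]), (150, [102, 103, 112]), (160, [103, 105, 114]), (170, [103, 105, 114]), (180, [101, 102, 111]), (190, [100, 102, 110]), (200, [99, 101, 110]), (210, [98, 99, 108]), (220, [38, 39, 42]), (230, [38, 39, 43]), (240, [38, 38, 42]), (250, [38, 38, 42]), (260, [38, 38, 42]), (270, [38, 38, 42]), (280, [38, 39, 42]), (290, [62, 63, 69]), (300, [86, 87, 95]), (310, [86, 88, 95]), (320, [64, 63, 68])]
```

>>> servo_tool:
  motion:
    - [[7, 0, 0], 0, 11]
    - [[14, 0, -1], 0, 11]
    - [[21, 0, -3], 0, 11]
    - [[28, 0, -5], 0, 11]
    - [[35, 0, -7], 0, 11]
    - [[35, 0, -7], 0, 11]

```text
time_s: 19.18
position: [0.6059, -0.0342, 0.1469]
orientation: [0.0, 0.034, 0.999, 0.0]
contact_force: [-0.2, 0.3, -0.1]
opening: 0.0114
```

```bash
python3 m.py; python3 e.py
```

```text
19.1833 [ 0.6059 -0.0342  0.1469] [-0.25  0.28 -0.1 ] [-0.018  0.033  0.004] h arm -0.37409084944368404 0.011407851163045185
[(100, [66, 67, 73]), (110, [44, 46, 47]), (120, [43, 45, 46]), (130, [109, 110, 121]), (140, [96, 97, 106]), (150, [92, 93, 102]), (160, [93, 95, 103]), (170, [112, 123, 127]), (180, [114, 125, 129]), (190, [178, 176, 177]), (200, [182, 180, 181]), (210, [182, 179, 181]), (220, [182, 180, 181]), (230, [182, 180, 181]), (240, [182, 180, 181]), (250, [79, 88, 91]), (260, [52, 59, 60]), (270, [51, 51, 52]), (280, [62, 59, 61]), (290, [60, 57, 59]), (300, [109, 113, 114]), (310, [93, 157, 181]), (320, [99, 164, 181])]
```

```bash
python3 - <<'E'
from h import *
s=cv2.imread("pics/last_s.png"); w=cv2.imread("pics/last_w.png"); t=cv2.imread("pics/last_t.png")
o=np.zeros((600,800,3),np.uint8)
o[:420,:400]=crop(s,205,120,133,140,3.01)[:420,:400]; o[:330,400:800]=crop(w,100,60,360,297,1.112)[:330,:400]
o[330:600,400:670]=crop(t,255,180,90,90,3)[:270,:270]; o[420:600,:240]=crop(t,130,60,240,180,1)[:,:240]
o[420:600,240:400]=crop(s,130,140,80,90,2)[:180,:160]
cv2.imwrite("pics/v12.png",np.clip(255*(o/255.)**.6,0,255).astype(np.uint8))
E
```

```text
(no output)
```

View pics/v12.png

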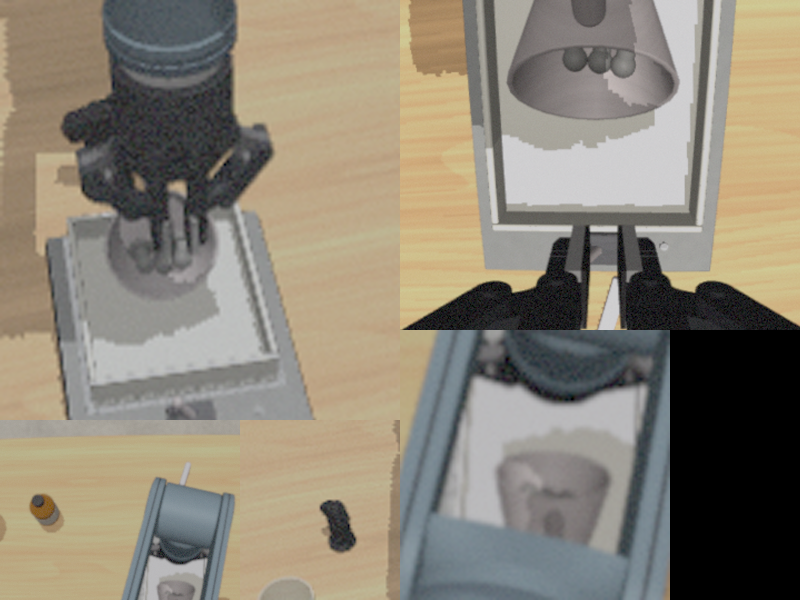

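```bash
python3 - <<'E'
from h import *
t=vision.get_calibration("top"); w=vision.get_calibration("wrist")
print("tip from top",world(t,[(305,244)],.19).round(3))
print("mouth bottom",world(w,[(271,166)],.033).round(3),"rim L/R",world(w,[(198,130),(351,131)],.075).round(3))
a=world(w,[(271,166)],.033)[0]; P=lambda d,z:np.array([a[0]-d,a[1],z])
print(proj(w,[P(.044,.156),P(.052,.19),P(.033,.107)]).round(), proj(t,[P(.052,.19),P(.033,.107)]).round())
m=cv2.imread("pics/last_w.png"); print([(i,m[i,269].tolist()) for i in range(30,100,6)]); cv2.imwrite("/tmp/x.png",m[:120])
E
```

```text
tip from top [[ 0.504 -0.029  0.19 ]]
mouth bottom [[ 0.57  -0.041  0.033]] rim L/R [[ 0.538 -0.081  0.075]
 [ 0.545  0.011  0.075]]
[[251. 100.]
 [237.  66.]
 [261. 125.]] [[310. 237.]
 [308. 232.]]
[(30, [47, 47, 50]), (36, [47, 48, 51]), (42, [41, 45, 49]), (48, [46, 46, 51]), (54, [44, 45, 51]), (60, [40, 42, 49]), (66, [43, 46, 50]), (72, [42, 43, 48]), (78, [45, 46, 50]), (84, [50, 52, 57]), (90, [80, 80, 88]), (96, [79, 81, 88])]
```

```bash
python3 - <<'E'
from h import *
m=cv2.imread("pics/last_w.png").max(2); 
for y in range(0,175,5): print("%3d "%y+"".join(" .:-=+*#%@"[min(9,int(m[y,x])//20)] for x in range(170,390,3)))
t=cv2.imread("pics/last_t.png").max(2); print()
for y in range(210,262,2): print("%3d "%y+"".join(" .:-=+*#%@"[min(9,int(t[y,x])//20)] for x in range(265,345,1)))
E
```

```text
0 @@@%@%@@%@@@@@@@@@@@@*+++:---:::::::::-@%@%@@@@%@@@@@@@@@@@%@@@@@@@@@@@@@%
  5 @@@@@@@@@@@@%@@%@@@@@%***+--:::::::::.+@@@@@@%@@@@@@@@@@@@@@@%%@@@@@@@@%@@
 10 %@@@@@@@@@@@%@@@@@%@@%***+--::::::::::+%%@@@@@@@@@@@@@@@@@@@@@%%@@@%@@@@@@
 15 +++*###+#%%%%%%%%%%%%%%#++:-::::::::::-++++%%%%%%%####**++++++=====-----=+
 20 +++++++++++++%%###%%%%%#++:-:::::::::::===#%%%%@%@@%%%@@@@@@@@@@@@@@@@@@@@
 25 *-::.::.:.:...::.:.:::::---::::::::::.:======+:::::::::::::::::::::::---=+
 30 *-::-======++++==+++++---=-::::::::::::======+++=+++==-------::::::::::=@@
 35 *=:.:***************+-----=::::::::::::=====-=+++*@@@@@@@@@@@@@@@@%*=::+@%
 40 *=.::**************=-----==::::::::::::=====-+++===@@@@@@@@%@@@@@@%*=::*@%
 45 *=::.**************:----===::::::::::::=====-+++++=#@@@@@@@@@@@@@@**-::*@%
 50 *=:..*************------===-::::::::::.===-=-=++++==@@@@@@@@@@@@@@**:::#@#
 55 *+::.************+:-----====::::::::::.=======+++===#@@@@@@@@@@@@@**:::%@+
 60 *+:::************-------====:::::::::::=====--++++===%@@@@@@@@@@@@**:::%@*
 65 *+::.+**********=-------====:::::::::::==-=--=+++++==*@@@@@@@@@@@@**:::
[... 3173 characters left out ...]
**+=:...:=++++=--=++
246 ===++++++++++++=+=====++=========-=-=--::-:---==------=++*****+-:...-===+==-==++
248 ====+++++++++++=======================-----:-=-=------+*******+-...:==+++=--==++
250 =====+++++++++++================================-----=+******+=:..::=++===--=++=
252 ========+=++=+==+====================================+++++***+-...:-=+++=--=+++=
254 =============+==+=+=============================+==+=++++++++=-:.::==+=+=--=+++=
256 ================================================+===+++++++++++==--=+++==--=++==
258 -=-==================+++==++=======================++==++++==+======+++=--==++==
260 --=====================++++++++++===+================+==+==+=====-==+++=--=+++==
```

>>> servo_tool:
  motion:
    - [[0, -4, 5], 0, 42]
    - [[0, -4, 5], 0, 42]
    - [[0, -4, 5], 0, 42]
    - [[0, -4, 5], 0, 42]
    - [[-20, -4, 2], 0, 42]
    - [[-45, -4, -2], 0, 42]
    - [[-70, -4, -5], 0, 42]
    - [[-88, -4, -6], 0, 42]
    - [[-99, -4, -7], 0, 42]
    - [[-99, -4, -7], 0, 42]

```text
time_s: 20.17
position: [0.5033, -0.0376, 0.1401]
orientation: [-0.001, 0.035, 0.999, 0.0]
contact_force: [-0.1, 0.4, -0.2]
opening: 0.0419
```

```bash
python3 m.py; python3 - <<'E'
from h import *
w=vision.capture("wrist"); cv2.imwrite("pics/last_w.png",w); m=w.max(2)
for y in range(60,400,8): print("%3d "%y+"".join(" .:-=+*#%@"[min(9,int(m[y,x])//20)] for x in range(150,420,4)))
E
```

```text
20.1667 [ 0.5033 -0.0376  0.1401] [-0.13  0.36 -0.16] [ 0.01   0.007 -0.007] h arm -0.07692103687399048 0.041934171066998344
 60 ******+++++*******=                :@@@@@@@@@@@@@@@@@@@@@@@@@@@@@@@@
 68 *******************:  .           @@@@@@@@@@@@@@@@@@@@@@@@@@@@@@@@@@
 76 **++*+++++++*+++****=            @@@@@@@@@@@@@@@@@@@@@@@@@@@@@@@@@@@
 84 **********************+.      -**@@@@@@@@@@@@@@@@@@@@@@@@@@@@@@@@@@@
 92 ************+++**++******+*+++**%@@@@@@@@@@@@@@@@@@@@@@@@@@@@@@@@@@@
100 ++++++++++++++++++++++++++++++++@@@@@@@@@@@@@@@@@@@@@@@@@@@@@@@@@@@@
108 +++++++++++++++++++++++++++++++%@@@@@@@@@@@@@@@@@@@@@@@@@@@@@@@@@@@@
116 ++++++++++++++++++*+++++++++++++@@@@@@@@@@@@@@@@@@@@@@@@@@@@@@@@@@@@
124 +++++++++++*+++**********+*+*++++@@@@@@@@@@@@@@@@@@@@@@@@@@@@@@@@@@@
132 @@**+*+++++++++++*******************@@******@@@@@@@@@@@@@@@@@@@@@@@@
140 @@*+********************+****************#**@@@@@@@@@@@@@@@@@@@@@@@@
148 @@******************************************@@@@@@@@@@@@@@@@@@@@@@@@
156 @@@*****.                                  ...........:.::::::-@@@@@
164 @@@@@*+----====-======
[... 1462 characters left out ...]
+**####%%:......%#####.                -+%@ 
332                     -@@#***####%%:......#####*+  .                  
340                     @@@@@@@@@@@%%:......-%@@@@@. .                  
348     ..             .@@@@@@@@@@@@@:.......@@@@@@#                    
356                    +*%***###****%:.......**@@@@%.             ....  
364                   :::::::::::::::.........:::::::             ......
372                    ::::::::::::::.........:::::::             ......
380    ..              +++++=+*++++++.:::::::.-=----              ......
388   -@@:                                                        @@%   
396  @@@@-                                                .       @@@@:
```

```bash
python3 - <<'E'
from h import *
w=vision.get_calibration("wrist"); p=r.get_obs()["position"]
for x in (.50,.51,.52,.53,.54,.55):
    print(x,[proj(w,[(x,-.037,z)])[0].round().tolist() for z in (.09,.106,.13,.16,.19)])
print(world(w,[(300,340)],.15),world(w,[(296,308)],.106))
print("foot edge top px row 228: x at z .09,.06",world(w,[(290,228)],.09),world(w,[(290,228)],.05))
E
```

```text
0.5 [[285.0, 233.0], [285.0, 243.0], [285.0, 261.0], [286.0, 293.0], [286.0, 341.0]]
0.51 [[286.0, 248.0], [286.0, 260.0], [287.0, 280.0], [287.0, 315.0], [289.0, 367.0]]
0.52 [[287.0, 264.0], [287.0, 276.0], [288.0, 298.0], [289.0, 336.0], [290.0, 390.0]]
0.53 [[288.0, 279.0], [288.0, 292.0], [289.0, 316.0], [290.0, 355.0], [292.0, 412.0]]
0.54 [[289.0, 293.0], [290.0, 307.0], [290.0, 332.0], [292.0, 374.0], [294.0, 433.0]]
0.55 [[290.0, 307.0], [291.0, 322.0], [292.0, 348.0], [293.0, 392.0], [295.0, 452.0]]
[[ 0.53003675 -0.03246829  0.15      ]] [[ 0.54093594 -0.03330862  0.106     ]]
foot edge top px row 228: x at z .09,.06 [[ 0.4974123  -0.03369794  0.09      ]] [[ 0.51143442 -0.03377192  0.05      ]]
```

>>> servo_tool:
  motion:
    - [[10, 5, 0], 0, 42]
    - [[22, 5, 0], 0, 42]
    - [[22, 5, 0], 0, 42]
    - [[22, 5, 0], 0, 42]

```text
time_s: 20.55
position: [0.5295, -0.033, 0.1402]
orientation: [0.0, 0.034, 0.999, -0.0]
contact_force: [-0.6, 0.3, 0.2]
opening: 0.042
```

```bash
python3 m.py; cat > a.py <<'E'
from h import *
import sys
y0,y1,dy,x0,x1,dx=map(int,sys.argv[2:8])
w=vision.capture(sys.argv[1]); cv2.imwrite("pics/last_%s.png"%sys.argv[1],w); m=w.max(2)
for y in range(y0,y1,dy): print("%3d "%y+"".join(" .:-=+*#%@"[min(9,int(m[y,x])//20)] for x in range(x0,x1,dx)))
E
python3 a.py wrist 120 400 8 180 400 4
```

```text
20.55 [ 0.5295 -0.033   0.1402] [-0.58  0.32  0.24] [-0.039 -0.02   0.012] h arm 0.18235271780431142 0.041976196890055606
120 +==============++*+++++++++++++++*+*+++**+******+**++%@
128 -===--===-----==-====--=--==---*****++++++-=+++++++++++
136 -*===-============+++++++++++++****+**************###**
144 ****************************@@@@@@@@@@@@@@@@@@@@@@@@@%*
152 *=::***********************************@@@@@@@@@*-::@+*
160 *+::***********************************@@@@@@@@@*::=@**
168 *+::***********************************@@@@@@@@@*::#@**
176 +*::**********************************@@@@@@@@@%*::%@++
184 +*::*%******************************%@@@@@@@@@@%+::@%*+
192 +*::#@@@******=----=============-----=@@@@@@@@@*+::@*++
200 +*-:+@@@@@@@#*:--======+++++=+=====--:@@@@@@@@@*-:=@***
208 *@*:=@@@@@@%*=---=====++++++++=====---+@@@@@@@@*::+@*+*
216 *@%:-@@@@@@#*:--======+++++++++====---:@@@@@@@@*::%@***
224 *@@::@@@@@@*+---=====+=++++++=======-==#@@@@@@**::@%*+%
232 *%@::@@@@@**---=-======+++++========++=-@@@@@@*+::@#++@
240 *+@-:@@@@@*+-=---======+++++###====+*++=%@@@@@*=:-@+*+@
248 **@-:%@@@@%-=+
[... 421 characters left out ...]
@@@@@@#........%@@@@@@@     :::    **@@@
312         ==.   %@@@@@@-...:....=@@@@@@@    .+        -@@
320           .  .@@@@@@@.:-----:::@@@@@@@*              -@
328           .  #@@@@@@%---====--:@@@@@@@@                
336              :---==---==++++==-========: .             
344             .:::::::::====+==-::::::::::               
352           . -:----:::::--=---::::::::-::              .
360           .+*++*+**+*:.:------:*********#+            .
368            +*********:::.:=::-:**+*******.            .
376            =+*****+**=::==----=**********             .
384                     .:*#@@@@*%+:                      *
392                                                .      #
```

>>> servo_tool:
  motion:
    - [[0, 0, -2], 0, 30]
    - [[0, 0, -2], 0, 20]
    - [[0, 0, -2], 0, 0]
    - [[0, 0, -2], 0, 0]
    - [[0, 0, -2], 0, 0]
    - [[0, 0, -2], 0, 0]

```text
time_s: 21.1
position: [0.5276, -0.0331, 0.1382]
orientation: [-0.0, 0.034, 0.999, 0.0]
contact_force: [-0.7, 0.1, -1.7]
opening: 0.0125
```

```bash
python3 m.py; python3 a.py wrist 120 400 12 180 400 4
```

```text
21.1 [ 0.5276 -0.0331  0.1382] [-0.7   0.06 -1.7 ] [ 0.052  0.08  -0.002] h arm -0.05619472462388282 0.012468681362844836
120 ******************************+*++@@***##******@@@@%%%@
132 =++****++++*++++++++++++++=====**+**===-==--+**+++*++*+
144 +++++++++++++++++++++++++++=*********++++=====------=+*
156 *-::**********************************@@@@@@@@@@%=::@%*
168 *=::**********************************%@@@@@@@@@*-:-@*+
180 ++::********************************%@@@@@@@@@@@*::*@++
192 +*::%@@%****************************@@@@@@@@@@@@*::%@+*
204 *@-:+@@@@@@@**:--======+=+=+++=====--:%@@@@@@@@*+::@***
216 *@#:-@@@@@@@*----======++++++=+====---=@@@@@@@@*::=@*+*
228 +@%::@@@@@@*+---=======+++++++======++==@@@@@@%*::%@++*
240 +%@::@@@@@**-=--======++++++++=+###**++=%@@@@@%+::@#+*@
252 **@::%@@@@%-==+++=**+=+++++++#%###****+=-@@@@@%=:-@+*+@
264 **@+:+@@@@%-=++****::..+++++%# ::-****++==@@@@*::#@***@
276 **@%:-@@@@-==++   ::: .:.....* :::   =*+=-%@@@*::%%**@@
288 **#@::@@@*==+=   .:::  ....... .::.    ++=-@@*+::@***@@
300 *+*@-:@@@@@@@    :::. ........  :::    =@@@@@*-:*@**#@@
312 =-+@+:%@@@%         - ........ .:        :@@@*::@%--%%@
324                      ...:::::..                        
336                      :--====--:.                       
348                      -===+++==-.                       
360                     *@@#=====@@@                    . .
372  .                  +:-:::=-:::+               ....... 
384  .                  .--=*@@@%#=                  ..    
396                                                    .
```

>>> servo_tool:
  motion:
    - [[0, 0, 6], 0, 0]
    - [[10, 0, 11], 0, 0]
    - [[25, 0, 11], 0, 0]
    - [[40, 0, 11], 0, 0]
    - [[52, 0, 11], 0, 0]
    - [[62, 0, 11], 0, 0]
    - [[70, 0, 11], 0, 0]
    - [[78, 0, 11], 0, 0]
    - [[86, 0, 11], 0, 0]
    - [[92, 0, 11], 0, 0]
    - [[92, 0, 11], 0, 0]

```text
time_s: 22.07
position: [0.6205, -0.0332, 0.1491]
orientation: [-0.0, 0.034, 0.999, 0.0]
contact_force: [-4.8, -0.3, -1.2]
opening: 0.0127
```

```bash
python3 m.py; python3 a.py wrist 60 400 12 180 400 4
```

```text
22.0667 [ 0.6205 -0.0332  0.1491] [-4.76 -0.3  -1.21] [-0.028  0.925 -0.016] h arm -0.7647654318592836 0.012738644821427976
 60 .************#***#****#***#@@@@%@@@@@@@@@@@@@@%*::@#+++
 72 :******************#*#****%@@@@@@%@@@@@@@@@@@@*+:-@++++
 84 :+**************#****##***@@@@@@@@@@@@@@@@@@@@*-:*@+++#
 96 .=************************@@@@@@@@@@@@@@@@@@@#*::%%+++%
108 :-************************@@@@@@@@@@@@@@@@@@@#*::%%+++%
120 .:***********************@@@@@@@@@@@@@@@@@@@@#*::@*+++@
132 :.*************************@@@@@@@@@@@@@@@@@@#+:=@+++#@
144 .:************************************@@@@@%@*-:#@+++%@
156 :.************************************@@@@@@@*::%%*++@@
168 :.=***********:-:::.:::::.::::::::.:::-@@@@@%*::%#+++@@
180 -:-##********----=====+++++++++====*--:%@@@@**:-@+++%@%
192 #::@@@@%@@@*+---======+++++++++=====---:@@@@*=:+@++*@@@
204 %::@%@@@@@#*:---=====+++++++++======----%@@@*::%%+*+@@@
216 @-:%@@@@@%*----=======++++++++======-----@@@*::%#***@@@
228 @-:-*******----======+++++++++=====----+==*+*:-@+++%@@@
240 %#::::::::-=-=========++++++++======***+=-::::+%+++@@@@
252 +++++++++===+++=====++++:...==#%####***++==+****++*@@@@
264 ++++*+++++=+++**##*::. .:.:..= .:-##****+=+***++++%@@@@
276 ++++++*+*++++**   :::  ::.::.. :::   =*+****+****+@@@@@
288 @@@@@@@@%%@%%#   ..:. .:::.:.. .::.   .###########@@@%@
300 @@@@@@%@@@%@%    .::. ...:.:..  ..:    =@@@@@%@@@@@@@@@
312 +=#%@@@@@@%         -.::..:::.  :        :@@@@@@@%==#%@
324                      ....:.:::..                       
336                      ..:::::::.                        
348                      :--====---.              ..       
360                     *====++==--@                 .     
372 .                   %%%@#==+@@@@               ....... 
384 .                   ..=+#%@@%#+:                 ....  
396                                                   .
```

>>> servo_tool:
  motion:
    - [[7, 0, 0], 0, 0]
    - [[14, 0, 0], 0, 0]
    - [[21, 0, 0], 0, 0]
    - [[28, 0, 0], 0, 0]
    - [[33, 0, 0], 0, 0]
    - [[33, 0, 0], 0, 0]

```text
time_s: 22.62
position: [0.6536, -0.0331, 0.1488]
orientation: [-0.0, 0.035, 0.999, 0.0]
contact_force: [-4.1, -0.4, -1.1]
opening: 0.0125
```

```bash
python3 m.py; python3 a.py wrist 60 400 12 180 400 4
```

```text
22.6167 [ 0.6536 -0.0331  0.1488] [-4.12 -0.38 -1.1 ] [-0.182  0.916 -0.035] h arm -0.8520493781062181 0.012520526931923398
 60 *****#*#*##**########*####@@@@@@@@@@@@@@@@@@@#*::@#+++@
 72 **********##**#*##########%@@@@@@@@@@@@@@@@@@#+:=@*+++@
 84 +*********#**##*###*####*#@@@@@@@@@@@@@@@@@@@#=:*@+*++@
 96 =************#******##*##*@@@@@@@@@@@@@@@@@@@*::%@*++#@
108 -***********#*#***##***##***#**#**@@@@@@@@@@@*::@%***@@
120 :*************:::::::::::::-:::-:-:-:-*@@@@@@*::@****@@
132 :***********---::::::-:::::-:::-:-----==@@@@**:=@+**+@@
144 :***********----=======+++++++++%%###**=#@@@*+:*@***#@@
156 :+*********----=======+++++++++%%%###**+=@@@*::%@***@@@
168 ::*********----======+++++++++==%%###**++%@@*::@#**+@@@
180 ::@#******=----=======++++++++===*###*+--:@@*::@+**+@@@
192 ::::::::::----=======++++++++=======-=---:===:=@***#@@@
204 %%%%%%%%%=---========+++++++++========-----@@@@@***@@@@
216 +*++++***---==========+++++++=========-----*******+@@@@
228 *+**++**+---======++==+-:::::=========---+=*******#@@@@
240 *+*********=-========+=:::::::+======*************@@@@@
252 @@@@@@%%%%%%%%%%%#=+==-:::::::==%%%***#*#*********@@@@@
264 @@@@@@@@@@@@@@@@@@%::. ::::::: ::-@@@@@@@@@@@@@@@@@@@@@
276 @@@@@@@@@@@@@@%   ::: .::::::: :::   *@@@@@@@@@@@@@@@@@
288 @@@@@@@@@@@@@#   .::: :::::::: ..::   .@@@@@@@@@@@@@@@@
300 @@@@@@@@@@@@@    :::. :::::-::  :::    =@@@@@@@@@@@@@@@
312 +=#@@@@@@@%         - :::::::: .:        :@@@@@@@%==%%@
324                       ::::::::.                        
336                      .:::::::::                        
348                      :::-----::.                       
360      .              :--===+==--#                 .     
372                     %@========%@               ....... 
384  .                  .=*@@@@@@#+:                 ....  
396
```

>>> servo_tool:
  motion:
    - [[-15, 0, 4], 0, 0]
    - [[-40, 0, 4], 0, 0]
    - [[-65, 0, 2], 0, 0]
    - [[-82, 0, -2], 0, 0]
    - [[-87, 0, -6], 0, 0]
    - [[-83, 0, -8], 0, 0]
    - [[-75, 0, -9], 0, 0]
    - [[-67, 0, -10], 0, 0]
    - [[-59, 0, -12], 0, 0]
    - [[-59, 0, -12], 0, 0]

```text
time_s: 23.5
position: [0.5967, -0.0336, 0.1379]
orientation: [0.002, 0.034, 0.999, -0.0]
contact_force: [-1.6, -0.8, 9.0]
opening: 0.0124
```

```bash
python3 m.py; python3 a.py wrist 0 400 12 180 400 4
```

```text
23.5 [ 0.5967 -0.0336  0.1379] [-1.58 -0.79  8.97] [-0.132  0.777  0.035] h arm 0.08784446627874687 0.0123919980873366
  0 @@@@@@@@@@@@@@@@***********@@@@@@@@@@@@@@@@@@@@@@@@@@@@
 12 @@@@@@@@@@@@@@@@*****#####*@@@@@@@@@@@@@@@@@@@@@@@@@@@@
 24 :::-:----------+------------++=+++===------:--==+*##%%%
 36 ::::::::::::.:::.::::::..::::::::----------====++***##*
 48 =###########################@@@@@@@@@@@@@@@@@@@@%*::@@*
 60 :##########################@@@@@@@@@@@@@@@@@@@@@#*::@@*
 72 :#############################%%%@@@@@@@@@@@@@@@#-::@#*
 84 :##*###########=---------------=====+@@@@@@@@@@@*::+@**
 96 :##########+-------------------=========+@@@@@@#*::#@**
108 :*#########:---------------------======++@@@@@@#*::@@**
120 :=***#*###*---=====--------------=%%##**+*@@@@@#+::@%**
132 ::***##*##----=======+=+==+=+=+==#%%##**+=@@@@@*-:-@+**
144 ::*#*#****---========+=+++++++==+#%####*++@@@@@*::#@***
156 ::*******=----========++++++++==#%%###***+=@@@@*::@@***
168 ::*******---==========+==++++===#%%%####*+=@@@*+::@%***
180 ::=*****+---============+++======#%####**--*@@*=:=@***@
192 ::=@@@@@----=====
[... 354 characters left out ...]
*******+::.:------: :::***********+:-@+**@@@
276 *@-:-:::-:-:-::   ::: :------: :::   :::-::::::*@***@@@
288 *******+*****+   .::: :------: .:::   .************%@@@
300 +************    :::. :------:  :::    -***********@@@@
312 --+*******+         - :------: .:        .*******+-=%@@
324                      .:------:..                       
336                      .--------:                        
348                      :--------:.               .       
360                     *:--------:%               . ... . 
372   .                 @-===+++==-@               ....... 
384 ..                  .=#======#+:                 ...   
396                                                   .
```

>>> servo_tool:
  motion:
    - [[8, 0, -2], 0, 0]
    - [[15, 0, -4], 0, 0]
    - [[22, 0, -7], 0, 0]
    - [[29, 0, -10], 0, 0]
    - [[35, 0, -13], 0, 0]
    - [[35, 0, -13], 0, 0]

```text
time_s: 24.05
position: [0.6303, -0.0332, 0.1234]
orientation: [0.0, 0.034, 0.999, 0.0]
contact_force: [-1.4, -0.4, 3.4]
opening: 0.0125
```

```bash
python3 m.py; python3 a.py wrist 0 400 12 180 400 4
```

```text
24.05 [ 0.6303 -0.0332  0.1234] [-1.42 -0.37  3.4 ] [-0.21   0.627  0.099] h arm 0.1941814142396842 0.012509488686282008
  0 @@@@@@@@@@@@@@@@%############@@@@@@@@@@@@@@@@@@@@#*::%@
 12 @@@@@@@@@@@@@@@@#############@@@@@@@@@@@@@@@@@@@@#=::@@
 24 #############################@@@@@@@@@@@@@@@@@@@@#:::@@
 36 ################*================+*%@@@@@@@@@@@@@#::-@@
 48 ###########+======================**+***@@@@@@@@##::+@#
 60 #########==========================+++++++@@@@@@#*::#@*
 72 ########+==========================*+*****=@@@@@#+::@@*
 84 ########--==========================+****+=@@@@@#-::@@*
 96 ########-----========================###*++%@@@@#::=@%*
108 ########-----=======================###**++=@@@@#::*@**
120 #######*-----=======================####**+=@@@%*::%@**
132 #######=----========================###***++%@@*=::@@**
144 #######------=====================####****+++@@#-:-@%**
156 #**##**----======================#%#####**++=@@*::*@***
168 #****#*----======================%#####****+=@#*::%@***
180 ********---=======================#####****-%@#+::@@***
192 @##******======
[... 356 characters left out ...]
*******.::.--====--.::-*****=+************@@
276 ***************   ::: --====-- :::   =**************@@@
288 *************+   .::: --====-- .:::   .*************@@@
300 @@@@@@@@@@@@@    :::. --====--  :::    =@@@@@@@@@@@@@@@
312 *+%@@@@@@@%         - ---===--..-        :@@@@@@@@+=%@@
324                      .--====--..                    .  
336                      .--====--.                        
348   . . .              :--==-=--:                  .     
360 .  .                *=--=-===-:@                    .  
372 .   .               @--======--@               ....... 
384  .                  .:-==+++=--:                ....   
396                                                   .
```

>>> servo_tool:
  motion:
    - [[0, 0, 10], 0, 0]
    - [[-6, 0, 20], 0, 0]
    - [[6, 0, 20], 0, 0]
    - [[-8, 0, 20], 0, 0]
    - [[6, 0, 22], 0, 0]
    - [[-8, 0, 24], 0, 0]
    - [[0, 0, 35], 0, 0]
    - [[0, 0, 55], 0, 0]
    - [[0, 0, 75], 0, 0]
    - [[0, 0, 75], 0, 0]
    - [[0, 0, 75], 0, 0]

```text
time_s: 25.02
position: [0.6297, -0.0331, 0.2012]
orientation: [0.002, 0.034, 0.999, -0.0]
contact_force: [0.0, -1.3, -1.7]
opening: 0.0123
```

```bash
python3 m.py; python3 a.py wrist 0 400 12 180 400 4; python3 a.py scene 185 262 3 222 312 1
```

```text
25.0167 [ 0.6297 -0.0331  0.2012] [ 0.04 -1.26 -1.74] [-0.034 -0.155  0.012] h arm -0.09112631321688441 0.012332704591133043
  0 *%@@@@@@@@@@@@@@***********@@@@@@@@@@@@@@@%%%%#***%@@@@
 12 *%%:==+++**#****++==+=+==+*+++====---------:::@**+*@@@@
 24 -++:-**#**#*#######*#####@@@@@@@@@@@@@@@@@@#-:@**++@@@@
 36 -=*::*##****#########*++====+*%%@@@@@@@@@@@#::@+*+=@@@@
 48 --*::**###**#+=---======-=-===-===+++++@@@@*:=@+++#@@@@
 60 --*::##**#=-===---=--=-==--=-=-=--=+++++++%#:*@+++%@@@@
 72 --*::**#*================-======-==++++++++*:%%*++@@@@@
 84 --*-:****:=-====-=--================++++++=*:@#+*+@@@@@
 96 --+=:****:---===-====================#***+==:@*+*+@@@@@
108 --=+:+*#-------=====================##***++=:@*+*+@@@@@
120 --=*:-**:-----======================##***++=+@***@@@@@@
132 ---*::**:-----======================##***++=#%***@@@@@@
144 ---*::**------====================####***++=+#+**@@@@@@
156 +***-:*=----==--=================####*****++=+***@@@@@@
168 ***%%:@------==-================#%#####***++=***#@@@@@@
180 @***%:#%----======================####****+-=***@@@@@@@
192 @***@:+@@--
[... 2834 characters left out ...]
##%##*########***+===+++++=########
242 +++.++++++*+*#*#########%#####%#####%######%######**+==-================-===+++++++#%#####
245 ##=-:+++++**=######*##%######*#*+=-=-=====-=================-=======-====+=***+++++=######
248 ###+.++++++*+---============-======-=-====-=====-===++==+++===+++******+**+++++++++++#####
251 #%##--+++++**====-==----====-====+===++==++++*******+**++++++++++++++++++++++++++++++*####
254 ###*=.++++++**+==++===+++********++++++==++==---------+++++++++++++++++++++++++++++++=####
257 ####+.++++++**+=++++++++++++++++++++++:::::::-==:-----=++++++++++++++++++++++++++++++++###
260 #####-:+++++++++++++++++++++++++++++++=:---------------=++++++++++++++++++++++++++++++++##
```

>>> servo_tool:
  motion:
    - [[2, 15, 5], 0, 0]
    - [[5, 45, 5], 0, 0]
    - [[9, 80, 5], 0, 0]
    - [[13, 115, 5], 0, 0]
    - [[17, 150, 5], 0, 0]
    - [[20, 178, 0], 0, 0]
    - [[20, 193, -15], 0, 0]
    - [[20, 193, -40], 0, 0]
    - [[20, 193, -58], 0, 0]
    - [[20, 193, -64], 0, 0]
    - [[20, 193, -64], 0, 13.3]
    - [[20, 193, -64], 0, 13.3]
    - [[20, 193, -64], 0, 13.3]
    - [[20, 193, -64], 0, 13.3]

```text
time_s: 26.28
position: [0.6499, 0.1597, 0.137]
orientation: [0.001, 0.035, 0.999, 0.0]
contact_force: [-0.3, -0.4, -1.6]
opening: 0.0133
```

```bash
python3 m.py; python3 a.py wrist 0 400 16 180 400 4; python3 a.py scene 185 262 3 222 312 1;cp pics/last_scene.png pics/tray.png
```

```text
26.2833 [0.6499 0.1597 0.137 ] [-0.3  -0.35 -1.56] [ 0.022 -0.157  0.057] h arm -0.10177051123574288 0.013257605813193291
  0 @@@@@@@@@@@@##*######@@@@@@@@@@@@@@@@@@@@@@@@@@@@@@@@@@
 16 @@@%%%%%%#%##########@@@@@@@@@@@@@@@@@@@@@@@@@@@@@@@@@@
 32 ######################@@@@@@@@@@@@@@@@@@@@@@@@@@@@@@@@@
 48 ######********===============*********%@@@@@@@@@@@@@@@@
 64 ###*#####*====================*+**********@@@@@@@@@@@@@
 80 *********-=======================**+******+@@@@@@@@@@@@
 96 ***#####*--=======================**+%%#**+@@@@@@@@@@@@
112 *****#*#---========++==+=+++++=++++%%%###**+@@@@@@@@@@@
128 ########--=-======+++++++++++++++=#%%%###**+@@@@@@@@@@@
144 **#####*--=========+++++++++++=====#%%###**+#@@@@@@@@@@
160 #######=--==========+++++++=+++=+=%%%####**+=@@@@@@@@@@
176 @@@@@@@#--==========+++++++=++++==%%%%###***-@@@@@@@@@@
192 @@@@@@@@@=======+==+====+============##====@@@@@@@@@@@@
208 @@@@@@@@@@@@@=====++++--====--++=======@@@@@@@@@@@@@@@@
224 @@@@@@@@@@@@@@@@@@@@@@-======-@@@@@@@@@@@@@@@@@@@@@@@@@
240 @@@@@@@@@@@@@@@@@@@@@@--=====-@@@@@@@@@@@@@@@@@@@@@@@@@
256 @@@@@@@@@@@@@@
[... 2291 characters left out ...]
#%%%####%######**+===+++++=#%%#%###
242 #%*:++++++***%*%%%%%%%%%%%%%%%%%###%%#####%%######**+=======================*++++++%%####%
245 ##+-:+++++**=##%%%###%#%#######*+===-===============================-==+=+=***++++++%%%%%%
248 %%%+.++++++**-==================================-===++=+++===+++*************++++++++#####
251 %#%%--+++++**=====-=========-===++===++==++++*******+**+**+++++++++++++++++++++++++++#%###
254 ###*+.++++++**+==++=+++++********++++++==++==--------=+++++++++++++++++++++++++++++++=##%%
257 ###%+.++++++**++**++++++++++++++++++++-.:::::===------=++++++++++++++++++++++++++++++++#%%
260 %%%%#-:+++++++++++++++++++++++++++++++=----------------+++++++++++++++++++++++++++++++++%#
```

>>> servo_tool:
  motion:
    - [[0, 0, 0], 0, 13.6]
    - [[0, 0, 0], 0, 13.6]
    - [[0, 0, 0], 0, 13.6]
    - [[0, 0, 0], 0, 13.6]
    - [[0, 0, 0], 0, 12.5]
    - [[0, 0, 0], 0, 12.5]

```text
time_s: 26.88
position: [0.6489, 0.1599, 0.1353]
orientation: [-0.0, 0.034, 0.999, -0.0]
contact_force: [-0.3, -0.2, -1.6]
opening: 0.0134
```

```bash
python3 m.py; python3 a.py wrist 0 400 16 180 400 4
```

```text
26.8833 [0.6489 0.1599 0.1353] [-0.34 -0.23 -1.61] [-0.005 -0.137  0.012] h arm -0.08555523636928448 0.013407740803190715
  0 @@@@@@@@@@@@*#*****##@@@@@@@@@@@@@@@@@@@@@@@@@@@@@@@@@@
 16 @@@@%%%%%%%#%%%%%%###@@@@@@@@@@@@@@@@@@@@@@@@@@@@@@@@@@
 32 ###%##################@@@@@@@@@@@@@@@@@@@@@@@@@@@@@@@@@
 48 ###########*#*******#**@@@@@@@@@@@@@@@@@@@@@@@@@@@@@@@@
 64 ###################**********#@@@@@@@@@@@@@@@@@@@@@@@@@
 80 **************===============+++++++++%@@@@@@@@@@@@@@@@
 96 *********##====================++++++++++@@@@@@@@@@@@@@
112 ####*****#---=====================++%%##**@@@@@@@@@@@@@
128 ***#######--===+++++++++++++++++++@%%%##*+@@@@@@@@@@@@@
144 ###**#***=-======+++++++++++++++++%%%%##**=@@@@@@@@@@@@
160 #########--====+++++++++++++++++++%%%####*+@@@@@@@@@@@@
176 @@@@@@@@*-=======++++++++++++++++@@%%%%##*+-@@@@@@@@@@@
192 @@@@@@@@-======++++++++++++++++++===+*#==---@@@@@@@@@@@
208 @@@@@@@@@#=====+++++++++----=+++++++=====--@@@@@@@@@@@@
224 @@@@@@@@@@@@@%++++++++=------:+++++===*@@@@@@@@@@@@@@@@
240 @@@@@@@@@@@@@@@@@@@@@@+--==--:@@@@@@@@@@@@@@@@@@@@@@@@@
256 @@@@@@@@@@@@@@@@@@@@@@-----=--@@@@@@@@@@@@@@@@@@@@@%###
272 @@@@@@@@@@@@@@@@@@::: ---=-=-- :::@@@@@@@@@@@@@@%######
288 @@@@@@@@@@@@@+   :::: ---=-=--. :::    @@@@@@@@@#%#=::-
304 @@@@@@@@@@@@-    :++. ----==--..++=     @@@@@@@@@@#:---
320     .@@%:           . ---=-=--:            .#@@%       
336                      :--=-=---:.                       
352  . . .              ::--=-==--:.                . ..   
368 . . .               @-==++++==-@:              . ... . 
384                     .=%=++++=*+:                .....
```

>>> servo_tool:
  motion:
    - [[0, 0, 0], 0, 13.7]
    - [[0, 0, 0], 0, 13.7]
    - [[0, 0, 0], 0, 13.7]
    - [[0, 0, 0], 0, 13.7]
    - [[0, 0, 0], 0, 13.7]
    - [[0, 0, 0], 0, 13.7]
    - [[0, 0, 0], 0, 12.5]
    - [[0, 0, 0], 0, 12.5]

```text
time_s: 27.6
position: [0.6489, 0.1599, 0.1353]
orientation: [-0.0, 0.034, 0.999, -0.0]
contact_force: [-0.6, 0.2, -1.5]
opening: 0.0132
```

```bash
python3 m.py; python3 a.py wrist 0 400 16 180 400 4
```

```text
27.6 [0.6489 0.1599 0.1353] [-0.55  0.2  -1.49] [ 0.03  -0.055  0.027] h arm -0.04189827468013957 0.013189766319392072
  0 @@@@@@@@@@@@##*****##@@@@@@@@@@@@@@@@@@@@@@@@@@@@@@@@@@
 16 @@@@%%%%%%%%%%%%##%##@@@@@@@@@@@@@@@@@@@@@@@@@@@@@@@@@@
 32 ######################@@@@@@@@@@@@@@@@@@@@@@@@@@@@@@@@@
 48 ###########******#****#@@@@@@@@@@@@@@@@@@@@@@@@@@@@@@@@
 64 ##################******@@@@@@@@@@@@@@@@@@@@@@@@@@@@@@@
 80 **********************#*#@@@@@@@@@@@@@@@@@@@@@@@@@@@@@@
 96 ********###############*********#@@@@@@@@@@@@@@@@@@@@@@
112 ####*#*#****=------------------==----=-=@@@@@@@@@@@@@@@
128 *##########+--====--------------=*%%%##+*@@@@@@@@@@@@@@
144 #######****-====++++++*+*+***++++@@%%##*+@@@@@@@@@@@@@@
160 ##########=-=====++++**++*+***+++%%%%##**=@@@@@@@@@@@@@
176 @@@@@@@@##-=====++++++++*****++++%%%%###*-*@@@@@@@@@@@@
192 @@@@@@@@@=-===+=++++++++++++++++++===+==---@@@@@@@@@@@@
208 @@@@@@@@@-===+++++++++++++++++++++++=====--=@@@@@@@@@@@
224 @@@@@@@@@@====+++++++++:-----=++++++=====-#@@@@@@@@@@@@
240 @@@@@@@@@@@@@@%+++++++=------:+++++++%@@@@@@@@@@@@@@@@@
256 @@@@@@@@@@@@@@@@@@@@@@=------:@@@@@@@@@@@@@@@@@@@@@%###
272 @@@@@@@@@@@@@@@@@@::: :------- :::@@@@@@@@@@@@@@%######
288 @@@@@@@@@@@@@+   :::: :------:  :::    @@@@@@@@@%%#=::-
304 @@@@@@@@@@@@-    :++. :-------..++=.    @@@@@@@@@@#:---
320     .@@%:             :-------:.           .*@@%       
336                      ::-------:.                       
352 ..                  ::--=====-:.              .  ..    
368 . ...               @*=++++++==@:              . ..... 
384  .                  .=%@@@@@@%*:                 ....
```

>>> servo_tool:
  motion:
    - [[0, 0, -10], 0, 12.5]
    - [[0, 0, -19], 0, 12.5]
    - [[-3, 0, -24], 0, 12.5]
    - [[-10, 0, -25], 0, 12.5]
    - [[-18, 0, -26], 0, 12.5]
    - [[-26, 0, -27], 0, 12.5]
    - [[-34, 0, -28], 0, 12.5]
    - [[-42, 0, -30], 0, 12.5]
    - [[-50, 0, -32], 0, 12.5]
    - [[-50, 0, -32], 0, 12.5]

```text
time_s: 28.48
position: [0.601, 0.1612, 0.1078]
orientation: [0.004, 0.034, 0.999, 0.001]
contact_force: [-0.9, 2.4, 19.3]
opening: 0.013
```

```bash
python3 m.py; python3 a.py wrist 60 400 16 180 400 4
```

```text
28.4833 [0.601  0.1612 0.1078] [-0.89  2.36 19.3 ] [ 0.644 -0.103  0.033] h arm 0.03378920859040742 0.01298984414825816
 60 ##############*#*******##@@@@@@@@@@@@@@@@@@@@@@@@@@@@@@
 76 #########%%%%%%##%%#######@@@@@@@@@@@@@@@@@@@@@@@@@@@@@
 92 *****#####################@@@@@@@@@@@@@@@@@@@@@@@@@@@@@
108 ########*********#########@@@@@@@@@@@@@@@@@@@@@@@@@@@@@
124 ************#*######*#####@@@@@@@@@@@@@@@@@@@@@@@@@@@@@
140 *************************************#@@@@@@@@@@@@@@@@@
156 ###########********++==---:-:----=++*#@@@@@@@@@@@@@@@@@
172 ##***********--====+++++*****+++%*%##+-@@@@@@@@@@@@@@@@
188 @@@@@@@#####=-====++++++*****+++++====--@@@@@@@@@@@@@@@
204 @@@@@@@@@@**-=====+++++******+++++=+===--@@@@@@@@@@@@@@
220 @@@@@@@@@@*-======+++++******++++++=====-=@@@@@@@@@@@@@
236 @@@@@@@@@@=-====+++++++******++++=+====**+=@@@@@@@@@@@@
252 @@@@@@@@@%=+*+=++++++++=:::::++++%%%%%#***+=@@@@@@@@@@@
268 @@@@@@@@@@%***###%-::.=::::::: :::%%####**@@@@@@@@@@@@@
284 @@@@@@@@@@@@@@   .::: :::::::: .:::   -@@@@@@@@@@@@@@@@
300 @@@@@@@@@@@@%    :::  ::::::::. ::::   :@@@@@@@@@@@@@@@
316     %@@@@@           .:::::::::      .    @@@@@@       
332                      ::::-:::::.                       
348       .             .-==+++===-:               ...     
364 . ...      ..      .@%=+++++==@@-              . .. ...
380                     @@@@@@@@@@@@=               ...... 
396                                                   ..
```

>>> servo_tool:
  motion:
    - [[-6, 0, 2], 0, 12.5]
    - [[-14, 0, 1], 0, 12.5]
    - [[-22, 0, 0], 0, 12.5]
    - [[-30, 0, -1], 0, 12.5]
    - [[-38, 0, -1], 0, 12.5]
    - [[-46, 0, -1], 0, 12.5]
    - [[-46, 0, -1], 0, 12.5]

```text
time_s: 29.12
position: [0.5527, 0.1599, 0.103]
orientation: [0.001, 0.034, 0.999, -0.0]
contact_force: [2.5, 0.1, 4.7]
opening: 0.0133
```

```bash
python3 m.py; python3 a.py wrist 100 400 16 180 400 4
```

```text
29.1167 [0.5527 0.1599 0.103 ] [2.53 0.14 4.74] [ 0.112 -0.7    0.014] h arm 0.14948753385429295 0.013262581947349117
100 ***************************@@@@@@@@@@@@@@@@@@@@@@@@@@@@
116 *#*************************@@@@@@@@@@@@@@@@@@@@@@@@@@@@
132 **********##*#######***#**#@@@@@@@@@@@@@@@@@@@@@@@@@@@@
148 ##################%##%#########@#######@@@@@@@@@@@@@@@@
164 ********####################*######**##@@@@@@@@@@@@@@@@
180 **************#****#******************@@@@@@@@@@@@@@@@@
196 @@@@@@@@@#**##*#*******************@@@@@@@@@@@@@@@@@@@@
212 @@@@@@@@@@@@**:--====+++++++++++====--@@@@@@@@@@@@@@@@@
228 @@@@@@@@@@@**:--====++++++++++++====-+=@@@@@@@@@@@@@@@@
244 @@@@@@@@@@**-========++++++++++=*##**++=@@@@@@@@@@@@@@@
260 @@@@@@@@@@@-=++******++++++++#%###****++=@@@@@@@@@@@@@@
276 @@@@@@@@@@-==++   ::: :+....*# .::.  :*++=@@@@@@@@@@@@@
292 @@@@@@@@@===+.   :::. ........  :::    ++=-@@@@@@@@@@@@
308 @@@@@@@@@@@.       =..::----::. +        #@@@@@@@@@@@@@
324                     :-==++++==-:                       
340                       ===+++=-:                        
356     ..              #@@@@@@@@@@%               ....    
372     .               @@@@@@@@@@@@:              ....... 
388                          ..
```

>>> servo_tool:
  motion:
    - [[-11, 0, -1], 0, 12.5]
    - [[-22, 0, -2], 0, 12.5]
    - [[-33, 0, -4], 0, 12.5]
    - [[-43, 0, -7], 0, 12.5]
    - [[-54, 0, -12], 0, 12.5]
    - [[-63, 0, -17], 0, 12.5]
    - [[-73, 0, -22], 0, 12.5]
    - [[-82, 0, -29], 0, 12.5]
    - [[-82, 0, -29], 0, 12.5]

```text
time_s: 29.92
position: [0.4668, 0.1597, 0.0716]
orientation: [-0.003, 0.034, 0.999, -0.0]
contact_force: [-3.6, 0.9, 4.5]
opening: 0.0131
```

```bash
python3 m.py; python3 a.py wrist 100 400 16 180 400 4
```

```text
29.9167 [0.4668 0.1597 0.0716] [-3.6   0.86  4.53] [0.112 0.21  0.054] h arm 0.052450451835565806 0.013105307319628
100 *****************************@@@@@@@@@@@@@@@@@@@@@@@@@@
116 *****************************@@@@@@@@@@@@@@@@@@@@@@@@@@
132 *****************************@@@@@@@@@@@@@@@@@@@@@@@@@@
148 *******+*++++++++++++++++++++*@@@@@@@@@@@@@@@@@@@@@@@@@
164 ++++****+*++++++++++++++*********@@********@@@@@@@@@@@@
180 *+++++++++++++++++++++++++++++++++++++++++*@@@@@@@@@@@@
196 ********************************++++******@@@@@@@@@@@@@
212 @@@@**************************%**%%%@@@@@@@@@@@@@@@@@@@
228 @@@@@@@@@@@@@@@@@@#+++++@@@@@@@@@@@@@@@@@@@@@@@@@@@@@@@
244 @@@@@@@@@@@@@@@@@@@***:-----::@@@@@@@@@@@@@@@@@@@@@@@@@
260 @@@@@@@@@@@@@@@@@@@%*-==++++==-*@@@@@@@@@@@@@@@@@@@@@@@
276 @@@@@@@@@@@@%**   :::---====---:::   =@@@@@@@@@@@@@@@@@
292 @@@@@@@@@****    :::.:--====--: :::    @@@@@@@@@@@@@@@@
308 @@@@@@@****.       =. --====--. +        %@@@@@@@@@@@@@
324                       --====--                         
340                       -+####*+.                        
356   .                 ::-+*#%#*=--                  .    
372 . . .               ------------               ....... 
388                          ..
```

>>> servo_tool:
  motion:
    - [[-8, 0, -8], 0, 12.5]
    - [[-15, 0, -15], 0, 12.5]
    - [[-21, 0, -22], 0, 12.5]
    - [[-27, 0, -30], 0, 12.5]
    - [[-31, 0, -36], 0, 12.5]
    - [[-34, 0, -41], 0, 12.5]
    - [[-36, 0, -45], 0, 12.5]
    - [[-36, 0, -45], 0, 12.5]

```text
time_s: 30.63
position: [0.4341, 0.1598, 0.0275]
orientation: [-0.001, 0.034, 0.999, -0.0]
contact_force: [-1.3, 0.9, 2.3]
opening: 0.0128
```

```bash
python3 m.py; python3 a.py wrist 100 400 16 180 400 4;  python3 a.py scene 130 215 3 290 400 1
```

```text
30.6333 [0.4341 0.1598 0.0275] [-1.35  0.88  2.33] [ 0.212 -0.085  0.082] h arm 0.09786256579376298 0.01275245821577425
100 **********+*****+*+************#@@@@@@@@@@@@@@@@@@@@@@@
116 *********************************@@@@@@@@@@@@@@@@@@@@@@
132 ****#***********#****#***********@@@@@@@@@@@@@@@@@@@@@@
148 **************+**+++++++++++++++*@@@@@@@@@@@@@@@@@@@@@@
164 *********************************@@@@@@@@@@@@@@@@@@@@@@
180 **********************#*#*******#@@@@@@@@@@@@@@@@@@@@@@
196 ****************************+*********@**********%@@@@@
212 ************************=--+*********+*+++++**+++#@@@@@
228 **************+****++-===++==--++++++++++++++++*#@@@@@@
244 ++++++++++++++++++++*-===++===-************#@@@@@@@@@@@
260 @@@@@@@%+++*+++++++++-====+==--@@@@@@@@@@@@@@@@@@@@@@@@
276 @@@@@@@@@@@@@@@   ::::==+++==-::::.  =@@@@@@@@@@@@@@@@@
292 @@@@@@@@@@@@@.   :::. -==++===. :::    @@@@@@@@@@@@@@@@
308 @@@@@@@@@@@:       =. -=+=++==..+        %@@@@@@@@@@@@@
324                       -==+++=-                       . 
340                       -==+++=*.                        
356 .               
[... 2794 characters left out ...]
##########
199 +==################++++++++++=:::::::-=++*++==-::::::::+######################################################
202 ++=+###############*++++++++++=::::::::::::::::::::::-+#######################################################
205 ++==+################*++++++++++=-::::::::::::::::::=#########################################################
208 =+++++##################+=+++=+++++=--:::::::::-=+*###########################################################
211 *++++++######################+**++=++=+=++**##################################################################
214 #*+++++*######################################################################################################
```

```bash
python3 - <<'E'
from h import *
c=vision.get_calibration("scene"); p=r.get_obs()["position"]; yaw=np.radians(-4)
e=np.array([np.cos(yaw),np.sin(yaw),0]); n=np.array([-e[1],e[0],0]); up=np.array([0,0,1.])
a=np.linspace(0,2*np.pi,60)
for th in (-10,0,10,20):
    t=np.radians(th); E=e*np.cos(t)-up*np.sin(t); U=up*np.cos(t)+e*np.sin(t)
    C=p+.019*up+E*.086-U*.045
    R=C+U*.06+.044*(np.cos(a)[:,None]*E+np.sin(a)[:,None]*n); F=C+.03*(np.cos(a)[:,None]*E+np.sin(a)[:,None]*n)
    q=proj(c,R);f=proj(c,F);print(th,"rim",q.min(0).round(),q.max(0).round(),"foot",f.min(0).round(),f.max(0).round(),"lowest z",F[:,2].min().round(4))
E
```

```text
-10 rim [314. 170.] [350. 191.] foot [319. 192.] [343. 207.] lowest z 0.0126
0 rim [314. 173.] [350. 199.] foot [318. 193.] [342. 211.] lowest z 0.0021
10 rim [314. 176.] [349. 205.] foot [317. 193.] [340. 213.] lowest z -0.0173
20 rim [313. 178.] [348. 210.] foot [316. 192.] [338. 214.] lowest z -0.0348
```

>>> servo_tool:
  motion:
    - [[0, 0, -1], 0, 13.5]
    - [[0, 0, -1], 0, 14]
    - [[0, 0, -1], 0, 14.5]
    - [[0, 0, -1], 0, 18]
    - [[0, 0, -1], 0, 30]
    - [[0, 0, -1], 0, 40]
    - [[0, 0, -1], 0, 40]
    - [[0, 0, 15], 0, 40]
    - [[0, 0, 40], 0, 40]
    - [[0, 0, 75], 0, 40]
    - [[0, 0, 115], 0, 40]
    - [[-30, 10, 150], 0, 40]
    - [[-60, 20, 180], 0, 40]
    - [[-60, 20, 180], 0, 40]
    - [[-60, 20, 180], 0, 40]

```text
time_s: 31.98
position: [0.3749, 0.1806, 0.2105]
orientation: [0.003, 0.034, 0.999, 0.001]
contact_force: [0.8, 0.6, -0.7]
opening: 0.04
```

```bash
python3 m.py; python3 a.py scene 150 236 3 200 360 1; python3 a.py wrist 180 420 10 130 430 4
```

```text
31.9833 [0.3749 0.1806 0.2105] [ 0.85  0.6  -0.74] [ 0.017 -0.07   0.032] h arm -0.09753267486111362 0.03998913137274046
150 ############**#*#*##################################################++++++=+++++++++++=++++++++++++++++++++++++++++++++++++++*##################################
153 ###################################+-=  .. .:#########################+++++++++++++++++++++++++++++++++++++++++++++++++++++*####################################
156 #############################+=... .......... =################################++++*+++++++++++++++++++++++*#########*+***######################################
159 ##########################: .. ...... . . .... .:+###################################################################+=+***+####################################
162 #########################-... ..     .     ... . -####################################################################=-+****###################################
165 ##########################=:   ..         .    . :#####################################################################*-++***########################
[... 5024 characters left out ...]
            :-----::::::::::::::#%%%%                        
340                           -----:::::::::::::::#%%%%*                       
350                        . #*--:--:::::::::::::=%%%%%% .                     
360                        .%%%%*::-:-:-:::::::-%%%%%%%%%#            .....    
370                         %%%%%%%%%#=--=*%%%%%%%%%%%%%%.            .......  
380 .. .                    +#####%%%%%%%%%%%%%%%%%%#####              ......  
390         +:=                                                       =%%:     
400      .%%%::                                                       :%%%%=   
410    .*##%%-:                                                       :%%%%%%*
```

```bash
python3 a.py top 192 262 2 266 342 1; python3 - <<'E'
from h import *
a=cv2.imread("pics/top0.png");b=cv2.imread("pics/last_top.png");s0=cv2.imread("pics/scene0.png");s1=cv2.imread("pics/last_scene.png")
for n,A,B,(x,y,w,h) in (("beaker",a,b,(392,200,40,45)),("file",a,b,(292,98,34,70)),("bottle",a,b,(155,128,38,42)),("switch",a,b,(296,170,24,20)),("beaker_s",s0,s1,(135,215,45,50)),("bottle_s",s0,s1,(395,220,40,55)),("switch_s",s0,s1,(255,250,30,18)),("redpan",a,b,(60,135,75,50)),("bigknight",s0,s1,(222,150,32,38))):
    d=cv2.absdiff(A,B)[y:y+h,x:x+w].max(2); print(n,d.mean().round(1),(d>60).sum())
c=vision.get_calibration("scene"); print("knight foot/top px",proj(c,[(.419,-.21,0),(.419,-.21,.074)]).round())
E
python3 a.py scene 135 200 3 130 220 1
```

```text
192 #*++++++++**+++++++++++++++++++++++++====================------=-===+**+=+++
194 #*++++++****++*##############*****************+++++++++++++++++++====**+++++
196 #*+++++++***++*###############################################******+***++++
198 #*=++++++***++*####################################################*+***++++
200 #+=+++++*+*****####################################################*+***++++
202 *+=+++++++****#####################################################*+**+++++
204 *+=+++++******##################*##*###############################++**+++++
206 *++++++****++*################+=======+*##########################*++*++++++
208 *++++++****++*################*+=-==-=+*##########################*++*++++++
210 *=+++++**#*++*#################*=====+*###########################*+**++++++
212 *=+++++****+*##########****###**=-=-=+*###########################*+**++++++
214 +=++++++*****#########*====*#**==----+*###########################*+**++++++
216 +=++++++*****########*=-==-====------=**##########################*+***+++++
218 +=++++++*****#######*=-----==----------=*##
[... 3295 characters left out ...]
###################################
180 ##########################################*-..--:-+#######################################
183 #######################################*... ....... =*####################################
186 ########################################*-.   ..  .. :*###################################
189 ##########################################*-  ... ..  :+##################################
192 ###########################################*- . . ..   +##################################
195 ########################################*====.   ..   .:+#################################
198 ###########################################*-. . ..  . . :*#######*#######################
```

```bash
python3 - <<'E'
from h import *
c=vision.get_calibration("top"); x,y=proj(c,[(.52,.155,.03)])[0].astype(int); print(x,y)
m=cv2.imread("pics/last_top.png").max(2)
for j in range(y-28,y+50,2): print("%3d "%j+"".join(" .:-=+*#%@"[min(9,int(m[j,i])//20)] for i in range(x-35,x+36)))
t=cv2.imread("pics/last_top.png")[200:228,282:312].max(2); print("dark px",(t<110).sum(),"pan before",(cv2.imread("pics/top0.png")[195:222,148:175].max(2)<100).sum())
E
```

```text
222 243
215 #######################################################################
217 #######################################################################
219 #######################################################################
221 #######################################################################
223 #######################################################################
225 ###########################******+*****################################
227 #######################**+=-----------==+**############################
229 ####################**=--::::::::::::-----=+**#########################
231 ##################*+--:::::::::::::::::-::---+*########################
233 #################*+-::::::::::::-----------:--=+*######################
235 ################*=-:::::::::-=+**####***++------+*#####################
237 ###############*=-:::::::-=+**############*+=----+***##################
239 ##############*+-:::::::-+*#################*=---=****#################
241 ##############*=:::::::-+*###################*=---++++*################
243 #############**=-:::::-=
[... 1198 characters left out ...]
++===-=+*##############*****+==+++*##############################
277 +--::.::::::.:-+#############*****+==+++*##############################
279 ---::::---:....-+*###########*****+===++*##############################
281 ----::-----:...:=*###########*****+====+*##############################
283 ----::-----:.:..:=*##########*****+==+++*##############################
285 ----:---=--::::..:+*#########*****+==+++*##############################
287 ===-:--===-::::. .-+*########*****+====+*##############################
289 ===-:-====--:-:...:=*########*****+==+++*##############################
291 ====:-=====-:::.. .:+*#######*****+==+++*##############################
dark px 191 pan before 479
```

The pan stands upright and its floor is clear. The pawns are in the tray, and the gripper is clear of everything. I'm handing in.

```bash
python3 -c "
from bench import r
print(r.hand_in())"
```

```text
the job is handed in; nothing more can be done
None
```

I moved the small cured knight from the tray to the bare counter, emptied the pan's three pawns into the tray, and stood the pan upright on the counter. I handed in at about 32 s of the 72 s allowed.

- **Tipping the pan:** the arm can only turn about the vertical, so I let the pan pivot in a loosened grip. I then pushed its rim against the tray's wall and floor until it tipped to about 120°. I righted it the same way on the counter.
- **Slip:** the handle slipped out of the jaws once while the pan was over the tray. The pan lay on its side inside the tray, and I gripped it again further down the handle and carried on. No pawns were lost.
- **Pawns:** the last top picture shows the pan's floor clear. The tray holds a cluster whose shape and size fit three pawns lying together; I did not separate them one by one.
- **Knight:** it is on the counter where I released it and looked upright in the last scene picture. That check was coarse because I had used all 12 viewable pictures.
- **Other objects:** the switch, beaker, file, red pan and large knight matched their starting pictures.
- **Bottle:** it matched in the top view, but 52 pixels changed around it in the scene view. I put that down to the pan and its shadow being gone, and did not check further.
- **Forces:** the highest wrist force I read was about 19 N, sampled at the end of each move.

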